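# Close the clay tubs and put the bird under the drying lamp

### The arm

A 6-joint arm with a two-finger parallel gripper is mounted at the origin on the work surface. World frame = base frame: x ahead of the robot, y to its left, z up, the work surface at z = 0. Lengths are in mm, angles in rad, forces in N, time in s.
With the tool pointing down it reaches from about 350 to 775 mm from the base axis. Payload 7.3 kg.
Tool frame: the origin (TCP) lies at the very end of the fingers, on their centre line; the grasp point (between the pads) lies 19 mm behind it; z points along the fingers, y is the direction in which the jaws open and shut (so a half turn about z gives the same grasp; the last joint's range is limited). The gripper opens to 92 mm and grips with 3 to 60 N. Pads are 19 mm wide; open, the fingers measure 130 mm over their backs; the gripper's body (75 mm by 190 mm) begins 47 mm behind the grasp point.
Start: joints at [-1.496, 0.342, 1.524, -0, 1.275, -0.146], TCP at [115.002, -512.269, 226.741] pointing down, gripper open.
Joint ranges: [-2.53, 2.53], [-0.77, 2.02], [0.04, 2.7], [-1, 4.14], [0.28, 2.66], [-3.11, 3.11]. Speed limits (rad/s): [2.57, 2.57, 3.14, 3.14, 3.14, 3.14].

### API

Orientations are given as [roll, pitch, yaw] about the fixed x, y, z axes, in that order (R = Rz(yaw) Ry(pitch) Rx(roll)).
In Python, from plant import bot gives the robot as it stands.
- The arm moves only by the tool arm_command, never from a script. Its argument "targets" is a list of rows, each an object of numbers: "x", "y", "z": the shift along the world's x, y, z in cm; "roll": the turn about the world's z in rad. In form: [{"x": .., "y": .., "z": .., "roll": ..}, ...]. A call has 1 to 8 rows; each row is the pose to reach, as a shift and turn from the pose commanded when the call began; what a row does not reach only later rows make up. A row lasts 1/12 s, in which the tool goes at most 41.7 mm and 7.16 degrees, less where a joint would pass 70% of its speed; a pose out of reach is approached as far as the arm can. A call with a gripper value outside its range is refused whole. "fingers" is the opening, from 0 (shut) to 1 (fully open), set as the call begins (left out, the last holds). The fingers move at their own pace and stop on an object; the grip force is fixed at half the most. Time passes only in rows, so rows that repeat a pose let the fingers close. It gives the time, the measured TCP pose, the force and the opening at its end, in the units of the state.
- bot.get_obs(): the state, without advancing time (a new reading comes with each control period).
- bot.capture(name): name is "scene" or "top"; returns a dict with "img" (420x560x3 uint8, blue, green, red), "fx", "fy", "cx", "cy" (pixels), "k1" (the pictures are not rectified: a ray, as slopes to the right and down, at radius r is drawn at 1 + k1 r^2 times it, then the intrinsics apply), "position" and "rotation" of the camera in the world. Camera axes: x right, y down, z forward; pixel columns grow to the right and rows downward; lengths in mm; the calibration is good to about 2 mm. A picture is of the moment at which its call begins. There is no depth.
- bot.close_job(): hands the job in, once; it reports no verdict.
The state is a dict: "time": time; "joint_positions": joint angles; "dq": joint speeds; "tau": joint torques, N m; "tool_pos": TCP position; "tcp_rot": TCP orientation; "contact_force": force on the tool from outside, world axes, zero at the start; "moment": the same for the moment, N m; "grip_width": finger opening in mm.
Only numpy, scipy, OpenCV 4.12 (cv2) and the standard library are available. Lean on these libraries where they do the work, as an engineer would, in place of code of your own. Each camera call takes 0.05 s, during which the arm holds its last target.

### The job

Set the clay bird to dry without the spare clay going hard: first slide the lamp's dimmer right down to off, then put a lid on every open clay tub, seated all round and level. Next lift the wheel's red sprung plunger, turn the wheel until the bird stands right by the orange drying lamp, and let the plunger drop fully home in the notch there; last of all, slide the dimmer up until its grip is level with the red mark. The bird is soft, so nothing may touch it; do not tip a tub over, and leave the yellow figure and the wooden spoon where they are.

Things in the scene. Friction and masses are not known exactly. Their poses are not given: they have to be found in the camera images.
- stand: Fixed base of the modelling wheel: dark 270 mm disc with an aluminium notched ring (198 to 250 mm diameter, top at 28 mm) round the wheel. The ring has 9 notches 40 degrees apart, 12 mm wide. Origin: centre of the underside, on the wheel's axis; z up.
- wheel (a joint): Turn of the plywood wheel (194 mm diameter, top 43 mm above the table) about the vertical axis through the stand's origin, rad, anticlockwise from above is positive; stops at -1.9 and 1.9. Turns only while the plunger is lifted. It carries the bird, and across from it the plunger.
- plunger (a joint): Lift of the sprung plunger, m: 0 is fully home in a notch; its 8 mm pin clears the ring from 0.011 up; end stop 0.018. Resting on the ring between notches it reads about 0.010. The spring pushes down with 6 to 10 N.
- plunger_grip (a point): Point to grip on the plunger's red round knob (28 mm diameter, 34 mm tall): on its axis, 14 mm below its top, 82 mm above the table when home. It travels with the wheel, 112 mm from the wheel's axis, exactly across from the bird, and rises with the plunger.
- bird: Small grey clay bird, 56 mm wide and 82 mm tall, still soft, stuck on the wheel 55 mm from the axis (its top is 125 mm above the table). Origin: centre of its underside; x points outwards from the wheel's axis (beak side).
- lamp: Drying lamp: a column with an orange tube in a steel cage on a black foot, 72 mm diameter, 166 mm tall, fixed beside the wheel 215 mm from its axis, in line with one of the wheel's notch positions. Origin: centre of its underside. It stands in one of three places round the wheel.
- waterpot: Green glass water pot, 66 mm diameter, 75 mm tall, fixed beside the wheel in another of the three places. Origin: centre of its underside.
- stickpot: Terracotta pot with sticks, 62 mm diameter, 100 mm tall over the sticks, fixed beside the wheel in the third place. Origin: centre of its underside.
- dimmer: Fixed grey box of the lamp's dimmer, 80 x 180 x 30 mm. Origin: centre of its underside; the slide track runs along its y axis on the top face.
- fader (a joint): Travel of the dimmer's slide grip along the box's y axis, m: 0 (lamp off, at the box's -y end) to 0.12 (full; the end with the small green light, where the white scale lines grow longest). Friction 1.5 N; it stays where it is left.
- fader_top (a point): Top centre of the black slide grip (28 mm across the track, 20 mm along it, 36 mm tall above the box, with a white line across its top); 67 mm above the table.
- mark: Red pointer, 12 x 6 x 5 mm, fixed on top of the dimmer box beside the track, on the side of the box's +x. The grip is at the mark when its white line is level with the pointer along the track. Origin: middle of the pointer's edge nearest the track; y along the track.
- tub1: Open round white plastic tub with a lump of modelling clay in it; 68 mm outer diameter, 60 mm inner diameter, 55 mm tall; loose, 0.3 kg. Origin: centre of its underside; z up through the mouth. Present in some starts only (2 to 4 tubs are).
- tub2: Open round white plastic tub with a lump of modelling clay in it; 68 mm outer diameter, 60 mm inner diameter, 55 mm tall; loose, 0.3 kg. Origin: centre of its underside; z up through the mouth. Present in some starts only (2 to 4 tubs are).
- tub3: Open round white plastic tub with a lump of modelling clay in it; 68 mm outer diameter, 60 mm inner diameter, 55 mm tall; loose, 0.3 kg. Origin: centre of its underside; z up through the mouth. Present in some starts only (2 to 4 tubs are).
- tub4: Open round white plastic tub with a lump of modelling clay in it; 68 mm outer diameter, 60 mm inner diameter, 55 mm tall; loose, 0.3 kg. Origin: centre of its underside; z up through the mouth. Present in some starts only (2 to 4 tubs are).
- lid1: Blue plastic lid, one of four alike that fit every tub: 80 mm disc, 5 mm thick, a boss under it (52 mm diameter, 6 mm deep), a white upright round grip on top (22 mm diameter, 26 mm tall). Origin: centre of the boss's underside; disc top 11 mm, grip top 37 mm above it; seated, it is 49 mm above the tub's origin. Starts right way up on the table.
- lid2: Blue plastic lid, one of four alike that fit every tub: 80 mm disc, 5 mm thick, a boss under it (52 mm diameter, 6 mm deep), a white upright round grip on top (22 mm diameter, 26 mm tall). Origin: centre of the boss's underside; disc top 11 mm, grip top 37 mm above it; seated, it is 49 mm above the tub's origin. Starts right way up on the table.
- lid3: Blue plastic lid, one of four alike that fit every tub: 80 mm disc, 5 mm thick, a boss under it (52 mm diameter, 6 mm deep), a white upright round grip on top (22 mm diameter, 26 mm tall). Origin: centre of the boss's underside; disc top 11 mm, grip top 37 mm above it; seated, it is 49 mm above the tub's origin. Starts right way up on the table.
- lid4: Blue plastic lid, one of four alike that fit every tub: 80 mm disc, 5 mm thick, a boss under it (52 mm diameter, 6 mm deep), a white upright round grip on top (22 mm diameter, 26 mm tall). Origin: centre of the boss's underside; disc top 11 mm, grip top 37 mm above it; seated, it is 49 mm above the tub's origin. Starts right way up on the table.
- figure: Bystander: finished yellow figure with a brown head, 64 mm diameter foot, 105 mm tall, loose. Origin: centre of its underside.
- spoon: Bystander: wooden spoon, 240 mm long, lying loose. Origin: under its middle; x towards the bowl.

How it is judged:
By the outcome, as a careful person would: the job done as asked, in the order asked, and still so for the second after the job is handed in, with the robot touching nothing.
Of tub1, tub2, tub3, tub4 only 2 to 4 are there at a start; the rules pass over those that are not, and their reading is None.
At some moment in a run one of lid1, lid2, lid3, lid4 may be knocked a few centimetres aside while the robot is not near it.
Once in a run the grip may slacken for a moment while it holds something.
It also fails if it takes over 210 s, if anything falls off the work surface, if the arm or the gripper's body presses on something with over 40 N, if the wrist force passes 120 N, or if a joint passes its speed limit or range.

## Working session

There is one attempt and no reset: what is moved stays moved. The work goes in short steps, Python scripts to look and compute and a tool call to move; the robot and the scene stay as the last step left them, time stands still between calls to the robot, and variables do not carry over. Pictures are saved under pics/ and viewed, and the job is handed in when it is done.

Besides the shell and the picture viewer there is one more tool, called after "Call:" in YAML: its name, and indented under it one key for each argument. arm_command: Moves the arm, as the interface text tells. Its arguments: {"type":"object","properties":{"targets":{"type":"array","items":{"type":"object","properties":{"x":{"type":"number"},"y":{"type":"number"},"z":{"type":"number"},"roll":{"type":"number"}}}},"fingers":{"type":"number"}},"required":["targets"]}

```bash
ls; mkdir -p pics; cat > h.py <<'E'
import numpy as np, cv2
from plant import bot
def snap(name,fn):
    c=bot.capture(name); cv2.imwrite('pics/'+fn+'.png',c['img'])
    import pickle; pickle.dump(c,open('pics/'+fn+'.pkl','wb')); return c
def load(fn):
    import pickle; return pickle.load(open('pics/'+fn+'.pkl','rb'))
def ray(c,u,v):
    K=np.array([[c['fx'],0,c['cx']],[0,c['fy'],c['cy']],[0,0,1]],float)
    p=np.array([(u-c['cx'])/c['fx'],(v-c['cy'])/c['fy']]); q=p.copy()
    for _ in range(20): q=p/(1+c['k1']*(q@q))
    return np.array(c['rotation'])@np.array([q[0],q[1],1.])
def pt(c,u,v,z):
    d=ray(c,u,v);o=np.array(c['position'],float); return o+d*(z-o[2])/d[2]
def proj(c,P):
    R=np.array(c['rotation']); a=R.T@(np.array(P,float)-np.array(c['position'])); q=a[:2]/a[2]
    q=q*(1+c['k1']*(q@q)); return q[0]*c['fx']+c['cx'],q[1]*c['fy']+c['cy']
def crop(c,u0,v0,u1,v1,s,fn):
    im=cv2.resize(c['img'][v0:v1,u0:u1],None,fx=s,fy=s,interpolation=cv2.INTER_CUBIC); cv2.imwrite('pics/'+fn+'.png',im)
E
python3 - <<'E'
from h import *
for n in('scene','top'):
    c=snap(n,n+'0'); print({k:c[k] for k in c if k!='img'})
print(bot.get_obs())
E
```

```text
pics
{'fx': 516.7733637853147, 'fy': 516.7733637853147, 'cx': 280.73425284834735, 'cy': 211.0917736443146, 'k1': -0.07812703787454094, 'position': array([1645.74689369,   33.90007807, 1162.61964589]), 'rotation': array([-2.38049651e+00, -2.21799693e-03,  1.58342643e+00])}
{'fx': 382.6131485884719, 'fy': 382.6131485884719, 'cx': 282.05257011458696, 'cy': 211.67509040406827, 'k1': 0.015601101626817292, 'position': array([ 515.26115054,   34.41980037, 1196.18756214]), 'rotation': array([-3.0499815 ,  0.01286858, -1.57594431])}
{'time': 0.1, 'joint_positions': array([-1.49601357e+00,  3.42652223e-01,  1.52490572e+00, -2.04018371e-05,
        1.27540084e+00, -1.45991936e-01]), 'dq': array([-0.00061373, -0.00098058, -0.00183669,  0.00152   , -0.00032544,
       -0.00093242]), 'tau': array([ 1.67986153e-03, -4.32004309e+01, -2.44695246e+01,  7.19317957e-02,
        5.26510400e-02, -5.70896111e-05]), 'tool_pos': array([ 114.96017969, -511.89275556,  226.12039159]), 'tcp_rot': array([-3.14023822e+00, -1.79433697e-04,  2.20780527e-01]), 'contact_force': array([ 0.75044079,  0.55937404, -0.63812176]), 'moment': array([ 0.00743774, -0.03004764, -0.02950759]), 'grip_width': 91.52577103012015}
```

Rotation is given as roll-pitch-yaw; adapt.

```bash
python3 - <<'E'
s=open('h.py').read()
s=s.replace("    c=bot.capture(name); ","    c=dict(bot.capture(name)); c['rotation']=Rm(c['rotation']); ").replace("def snap","from scipy.spatial.transform import Rotation as RR\ndef Rm(a):\n    return RR.from_euler('xyz',a).as_matrix()\ndef snap",1)
open('h.py','w').write(s)
E
python3 - <<'E'
from h import *
import pickle
for n in('scene0','top0'):
    c=load(n); c['rotation']=Rm(c['rotation']); pickle.dump(c,open('pics/'+n+'.pkl','wb'))
    print(proj(c,(115,-512,226)),proj(c,(0,0,0)))
    cv2.imwrite('pics/'+n+'b.png',cv2.resize(c['img'],(800,600),interpolation=cv2.INTER_CUBIC))
E
```

```text
(np.float64(125.570003853029), np.float64(73.68837775265285)) (np.float64(276.6455525506482), np.float64(109.4612016254595))
(np.float64(516.995782653798), np.float64(414.35221028633885)) (np.float64(299.6881804545943), np.float64(420.86721170785404))
```

View pics/top0b.png

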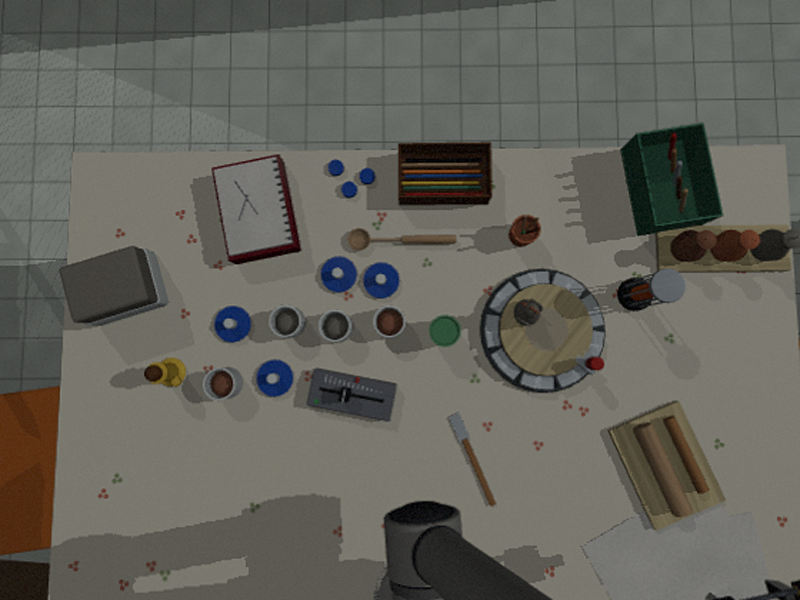

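View pics/scene0b.png

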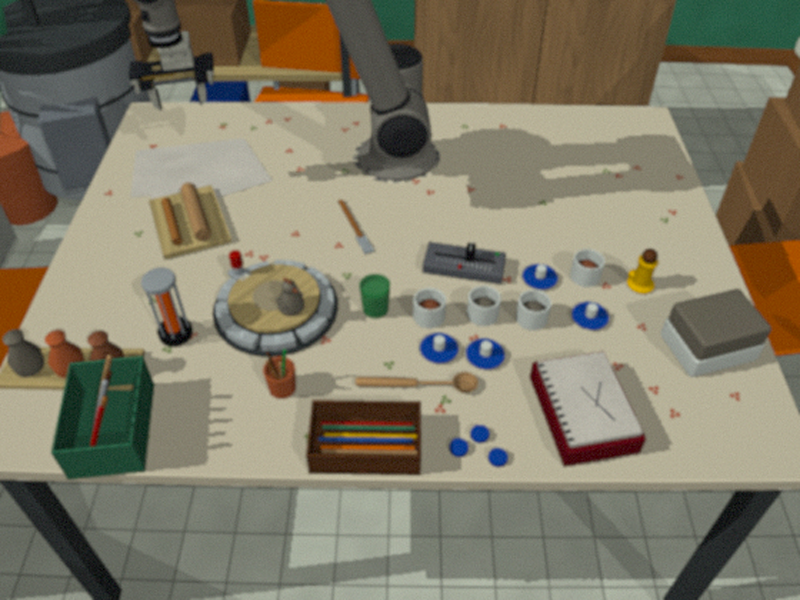

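```bash
python3 - <<'E'
from h import *
c=load('top0')
crop(c,135,170,295,300,5,'t_l'); crop(c,290,130,490,280,4,'t_r')
c=load('scene0')
crop(c,280,160,480,270,4,'s_r'); crop(c,90,160,290,290,4,'s_l')
E
```

```text
(no output)
```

View pics/t_l.png

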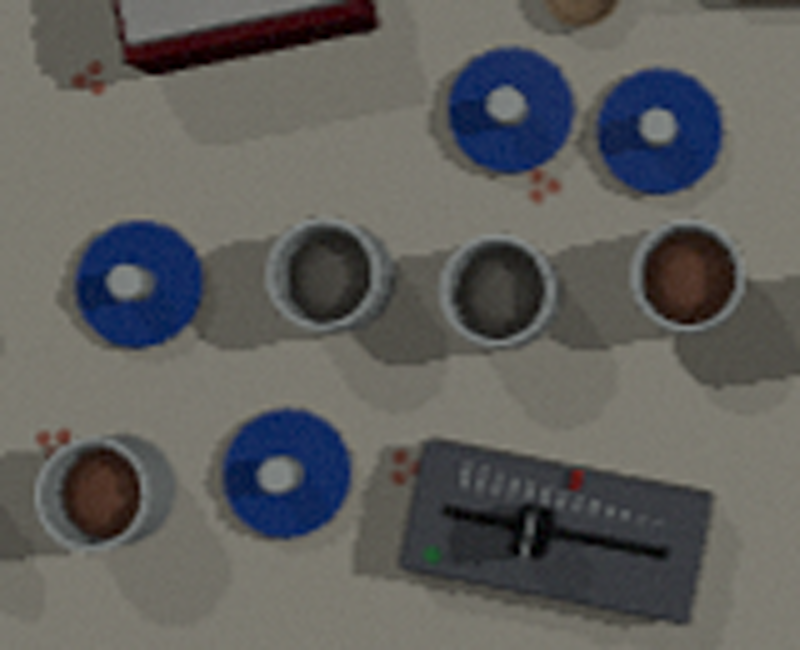

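View pics/t_r.png

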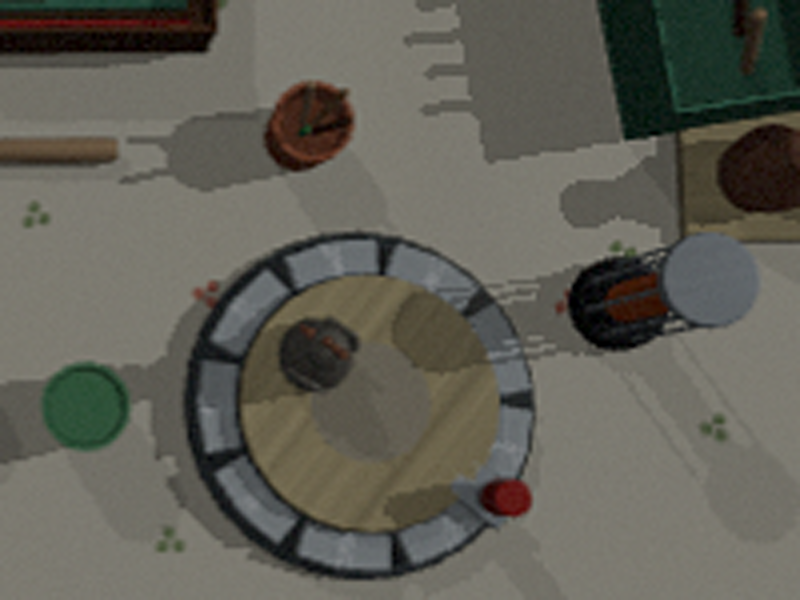

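View pics/s_r.png

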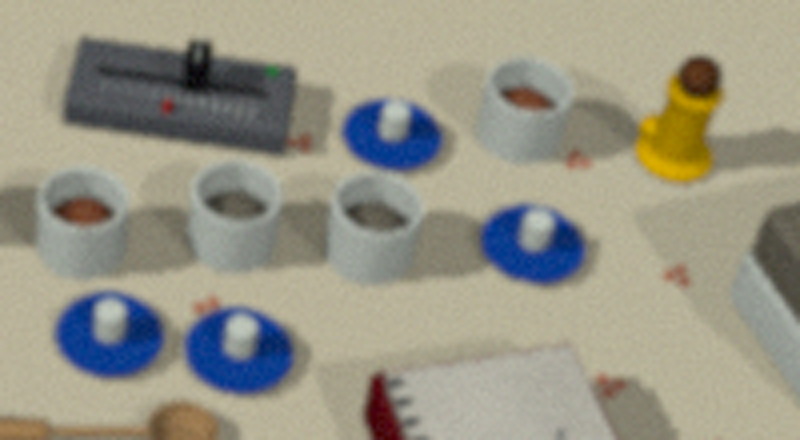

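View pics/s_l.png

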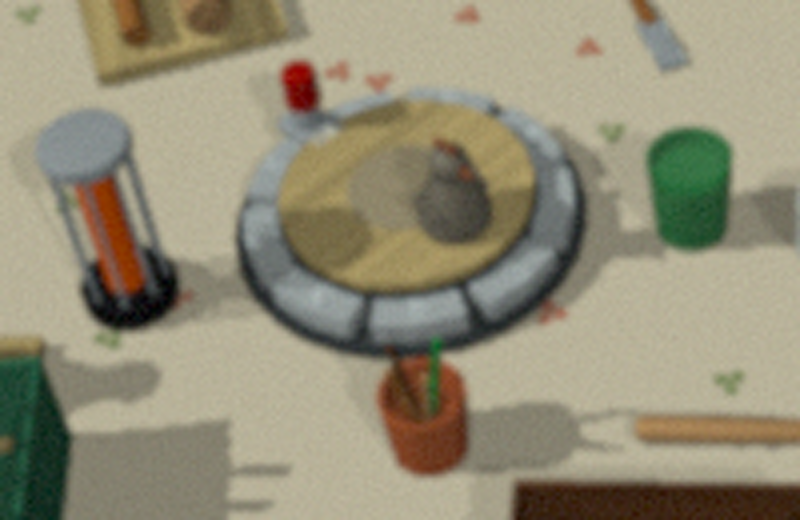

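```bash
cat > m.py <<'E'
from h import *
t=load('top0'); s=load('scene0')
def T(x,y,z): return pt(t,135+(x+.5)/5-.5,170+(y+.5)/5-.5,z)[:2].round(1)
def Tr(x,y,z): return pt(t,290+(x+.5)/4-.5,130+(y+.5)/4-.5,z)[:2].round(1)
def S(x,y,z): return pt(s,280+(x+.5)/4-.5,160+(y+.5)/4-.5,z)[:2].round(1)
def Sl(x,y,z): return pt(s,90+(x+.5)/4-.5,160+(y+.5)/4-.5,z)[:2].round(1)
print('A',T(322,273,55),S(375,208,55));print('B',T(498,291,55),S(235,195,55));print('C',T(688,277,55),S(83,203,55));print('D',T(92,495,55),S(528,90,55))
print('L1',T(511,110,11),T(506,103,37),S(240,350,11),S(241,318,37))
print('L2',T(660,131,11),T(658,125,37),S(110,334,11),S(110,303,37))
print('L3',T(139,284,11),T(128,281,37),S(533,243,11),S(539,214,37))
print('L4',T(287,473,11),T(278,474,37),S(393,134,11),S(395,106,37))
print('fader',T(527,531,67),S(199,48,67))
print('box', [T(*p,30) for p in((432,438),(714,490),(690,625),(401,569))])
print('boxS', [S(*p,30) for p in((82,38),(297,68),(284,153),(66,123))])
print('track',T(443,511,30),T(667,553,30),'mark',T(576,480,33),S(167,106,33))
print('green',T(431,554,30))
print('wheel',Tr(370,403,43),Tr(360,404,28), 'bird top', Tr(318,352,80),'knob',Tr(507,497,96),Sl(299,70,96))
print('wheelS',Sl(405,195,43),Sl(410,215,28))
print('lamp foot',Tr(612,303,10),'top',Tr(710,280,166),Sl(85,145,166),'green',Tr(86,406,75),Sl(689,157,75),'stick',Tr(312,125,70))
print('notches',[Tr(*p,28).tolist() for p in((388,255),(483,300),(516,400),(397,553),(287,538),(228,468),(214,352),(276,280))])
E
python3 m.py
```

```text
A [584.1 297.3] [588.9 297.8]
B [572.7 191.8] [577.  194.6]
C [580.4  78.2] [587.   81.2]
D [453.3 431.7] [458.8 433.4]
L1 [688.2 190.4] [688.8 190.1] [690.2 194.6] [682.  193.7]
L2 [674.3  97.1] [674.6  97. ] [676.3 101. ] [669.1 100.1]
L3 [580.6 421.2] [581.1 419.5] [581.9 425.3] [576.1 425.9]
L4 [463.6 327.1] [464.2 326.1] [465.  331.9] [459.9 330.5]
fader [431.7 172.2] [427.5 174.8]
box [array([485. , 234.7]), array([453. ,  63.8]), array([372.8,  78.5]), array([406.8, 252.6])]
boxS [array([375.7,  84. ]), array([409.2, 257.8]), array([507. , 239.3]), array([476.2,  70.1])]
track [441.2 227.6] [415.5  92.3] mark [459.5 147. ] [458.7 150.2]
green [415.6 234.6]
wheel [ 563.1 -251.2] [ 563.  -247.4] bird top [ 598.9 -205.5] knob [ 493.6 -332.8] [ 491.8 -333.6]
wheelS [ 572.  -247.9] [ 578.5 -245.1]
lamp foot [ 640.7 -447.7] top [ 639.3 -450. ] [ 645.3 -445.7] green [560.7 -36.5] [560.5 -33.5] stick [ 769.2 -207.5]
notches [[677.0, -272.0], [641.8, -343.0], [565.4, -365.1], [450.7, -271.8], [462.2, -189.6], [515.0, -146.4], [603.2, -137.6], [658.3, -186.0]]
```

Call:
arm_command:
  targets:
    - {"x": 15, "y": 10, "z": 0, "roll": -0.1}
    - {"x": 31, "y": 21, "z": 0, "roll": -0.4}
    - {"x": 31, "y": 21, "z": 0, "roll": -0.4}
    - {"x": 31, "y": 21, "z": 0, "roll": -0.4}
    - {"x": 31, "y": 21, "z": 0, "roll": -0.4}
    - {"x": 31, "y": 21, "z": 0, "roll": -0.4}
    - {"x": 31, "y": 21, "z": 0, "roll": -0.4}
    - {"x": 31, "y": 21, "z": 0, "roll": -0.4}
  fingers: 1

```text
time: 0.77
tool_pos: [385.6, -328.3, 226.6]
tcp_rot: [-3.141, 0.0, -0.179]
contact_force: [-0.1, -0.7, 0.0]
grip_width: 92.1
```

Call:
arm_command:
  targets:
    - {"x": 4.5, "y": 48, "z": 0}
    - {"x": 4.5, "y": 48, "z": 0}
    - {"x": 4.5, "y": 48, "z": 0}
    - {"x": 4.5, "y": 48, "z": 0}
    - {"x": 4.5, "y": 48, "z": 0}
    - {"x": 4.5, "y": 48, "z": 0}
    - {"x": 4.5, "y": 48, "z": 0}
    - {"x": 4.5, "y": 48, "z": 0}

```text
$.targets[0]: bad value
```

Call:
arm_command:
  targets:
    - {"x": 0, "y": 0, "z": 0}
    - {"x": 0, "y": 0, "z": 0}
    - {"x": 0, "y": 0, "z": 0}

```text
$.targets[0]: bad value
```

Call:
arm_command:
  targets:
    - {"x": 4.5, "y": 48, "z": 0, "roll": 0}
    - {"x": 4.5, "y": 48, "z": 0, "roll": 0}
    - {"x": 4.5, "y": 48, "z": 0, "roll": 0}
    - {"x": 4.5, "y": 48, "z": 0, "roll": 0}
    - {"x": 4.5, "y": 48, "z": 0, "roll": 0}
    - {"x": 4.5, "y": 48, "z": 0, "roll": 0}
    - {"x": 4.5, "y": 48, "z": 0, "roll": 0}
    - {"x": 4.5, "y": 48, "z": 0, "roll": 0}

```text
time: 1.43
tool_pos: [415.0, 3.9, 226.7]
tcp_rot: [3.142, 0.0, -0.18]
contact_force: [1.3, -0.0, 0.2]
grip_width: 91.8
```

Call:
arm_command:
  targets:
    - {"x": 0, "y": 0, "z": 0, "roll": 0}
    - {"x": 0, "y": 0, "z": 0, "roll": 0}

```text
time: 1.6
tool_pos: [415.2, 4.1, 226.6]
tcp_rot: [3.141, 0.0, -0.174]
contact_force: [-0.2, 0.2, 0.6]
grip_width: 91.7
```

Call:
arm_command:
  targets:
    - {"x": 1.5, "y": 16.9, "z": -6, "roll": 0}
    - {"x": 1.5, "y": 16.9, "z": -6, "roll": 0}
    - {"x": 1.5, "y": 16.9, "z": -6, "roll": 0}
    - {"x": 1.5, "y": 16.9, "z": -6, "roll": 0}
    - {"x": 1.5, "y": 16.9, "z": -6, "roll": 0}
    - {"x": 1.5, "y": 16.9, "z": -10, "roll": 0}
    - {"x": 1.5, "y": 16.9, "z": -10, "roll": 0}
    - {"x": 1.5, "y": 16.9, "z": -10, "roll": 0}

```text
time: 2.27
tool_pos: [429.4, 169.4, 125.6]
tcp_rot: [3.139, 0.005, -0.181]
contact_force: [-0.1, 0.6, 0.1]
grip_width: 91.3
```

```bash
python3 - <<'E'
from h import *
c=snap('scene','s1'); print(bot.get_obs()['tool_pos'],proj(c,bot.get_obs()['tool_pos']))
crop(c,240,130,400,250,5,'s1c')
E
```

```text
[430.63979382 169.59733016 127.01842202] (np.float64(329.0954074043898), np.float64(157.75944253758055))
```

View pics/s1c.png

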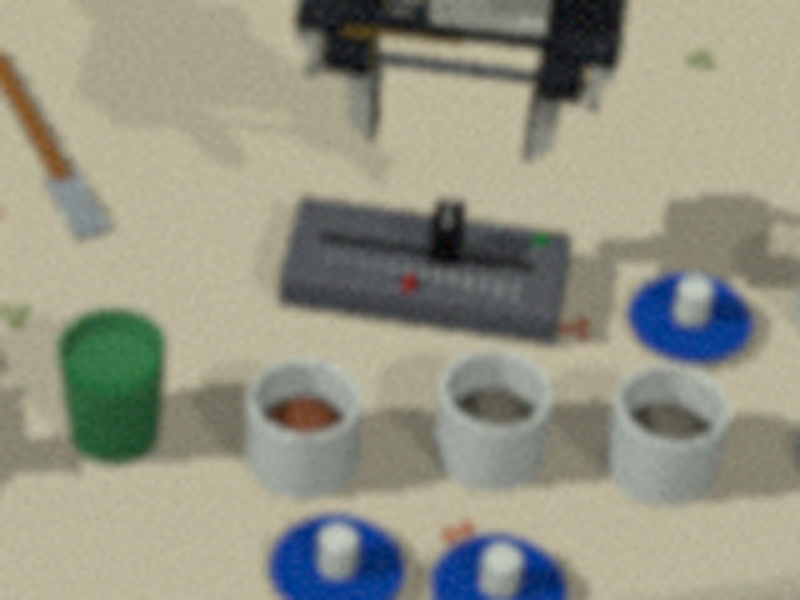

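Call:
arm_command:
  targets:
    - {"x": 0.1, "y": 0.2, "z": -4, "roll": 0}
    - {"x": 0.1, "y": 0.2, "z": -7, "roll": 0}
    - {"x": 0.1, "y": 0.2, "z": -8.9, "roll": 0}
    - {"x": 0.1, "y": 0.2, "z": -8.9, "roll": 0}
    - {"x": 0.1, "y": 0.2, "z": -8.9, "roll": 0}

```text
time: 2.73
tool_pos: [432.4, 172.2, 38.9]
tcp_rot: [-3.142, -0.001, -0.181]
contact_force: [0.1, -0.3, 0.7]
grip_width: 92.2
```

Call:
arm_command:
  targets:
    - {"x": 0, "y": 0, "z": 0, "roll": 0}
    - {"x": 0, "y": 0, "z": 0, "roll": 0}
    - {"x": 0, "y": 0, "z": 0, "roll": 0}
    - {"x": 0, "y": 0, "z": 0, "roll": 0}
    - {"x": 0, "y": 0, "z": 0, "roll": 0}
    - {"x": 0, "y": 0, "z": 0, "roll": 0}
    - {"x": 0, "y": 0, "z": 0, "roll": 0}
    - {"x": 0, "y": 0, "z": 0, "roll": 0}
  fingers: 0

```text
time: 3.4
tool_pos: [431.4, 173.0, 37.7]
tcp_rot: [3.141, 0.0, -0.179]
contact_force: [-0.1, -0.4, 0.1]
grip_width: 43.3
```

Call:
arm_command:
  targets:
    - {"x": 0, "y": 0, "z": 0, "roll": 0}
    - {"x": 0, "y": 0, "z": 0, "roll": 0}
    - {"x": 0, "y": 0, "z": 0, "roll": 0}
    - {"x": 0, "y": 0, "z": 0, "roll": 0}
    - {"x": 0, "y": 0, "z": 0, "roll": 0}

```text
time: 3.82
tool_pos: [431.4, 172.9, 37.7]
tcp_rot: [3.141, 0.0, -0.18]
contact_force: [0.7, -0.7, 0.6]
grip_width: 19.7
```

Call:
arm_command:
  targets:
    - {"x": -0.4, "y": -2, "z": 0, "roll": 0}
    - {"x": -0.75, "y": -4, "z": 0, "roll": 0}
    - {"x": -1.1, "y": -6, "z": 0, "roll": 0}
    - {"x": -1.3, "y": -6.8, "z": 0, "roll": 0}
    - {"x": -1.3, "y": -6.8, "z": 0, "roll": 0}

```text
time: 4.23
tool_pos: [417.8, 103.8, 37.7]
tcp_rot: [3.141, 0.001, -0.181]
contact_force: [-1.0, -1.0, -1.0]
grip_width: 20.0
```

Call:
arm_command:
  targets:
    - {"x": -0.05, "y": -0.2, "z": 0, "roll": 0}
    - {"x": -0.08, "y": -0.4, "z": 0, "roll": 0}
    - {"x": -0.11, "y": -0.6, "z": 0, "roll": 0}
    - {"x": -0.11, "y": -0.6, "z": 0, "roll": 0}

```text
time: 4.57
tool_pos: [417.4, 101.7, 37.7]
tcp_rot: [-3.138, 0.0, -0.18]
contact_force: [-1.2, 18.0, -0.8]
grip_width: 19.9
```

Call:
arm_command:
  targets:
    - {"x": 0.03, "y": 0.15, "z": 0, "roll": 0}
    - {"x": 0.03, "y": 0.15, "z": 0, "roll": 0}
    - {"x": 0.03, "y": 0.15, "z": 0, "roll": 0}
    - {"x": 0.03, "y": 0.15, "z": 0, "roll": 0}
    - {"x": 0.03, "y": 0.15, "z": 0, "roll": 0}
    - {"x": 0.03, "y": 0.15, "z": 1, "roll": 0}
    - {"x": 0.03, "y": 0.15, "z": 5, "roll": 0}
    - {"x": 0.03, "y": 0.15, "z": 9, "roll": 0}
  fingers: 0.6

```text
time: 5.23
tool_pos: [416.2, 100.1, 127.6]
tcp_rot: [3.14, 0.005, -0.18]
contact_force: [1.2, -0.0, 0.6]
grip_width: 55.0
```

Call:
arm_command:
  targets:
    - {"x": 4.8, "y": 22.6, "z": 0, "roll": 1.57}
    - {"x": 4.8, "y": 22.6, "z": 0, "roll": 1.57}
    - {"x": 4.8, "y": 22.6, "z": 0, "roll": 1.57}
    - {"x": 4.8, "y": 22.6, "z": 0, "roll": 1.57}
    - {"x": 4.8, "y": 22.6, "z": 0, "roll": 1.57}
    - {"x": 4.8, "y": 22.6, "z": 0, "roll": 1.57}
    - {"x": 4.8, "y": 22.6, "z": 0, "roll": 1.57}
    - {"x": 4.8, "y": 22.6, "z": 0, "roll": 1.57}

```text
time: 5.9
tool_pos: [465.6, 327.9, 127.2]
tcp_rot: [3.141, 0.0, 0.829]
contact_force: [-0.6, -0.0, 0.3]
grip_width: 54.9
```

Call:
arm_command:
  targets:
    - {"x": 0, "y": 0, "z": 0, "roll": 0.57}
    - {"x": 0, "y": 0, "z": 0, "roll": 0.57}
    - {"x": 0, "y": 0, "z": 0, "roll": 0.57}
    - {"x": 0, "y": 0, "z": 0, "roll": 0.57}
    - {"x": 0, "y": 0, "z": 0, "roll": 0.57}
    - {"x": 0, "y": 0, "z": 0, "roll": 0.57}

```text
time: 6.4
tool_pos: [465.7, 326.2, 127.6]
tcp_rot: [-3.142, 0.0, 1.393]
contact_force: [0.4, 0.4, 0.2]
grip_width: 55.4
```

```bash
python3 - <<'E'
from h import *
c=snap('scene','s2'); p=bot.get_obs()['tool_pos'];print(p,proj(c,p))
crop(c,240,130,480,250,3,'s2c')
c=snap('top','t2');cv2.imwrite('pics/t2b.png',cv2.resize(c['img'],(800,600),interpolation=cv2.INTER_CUBIC))
E
```

```text
[465.70998582 326.23810335 127.61456355] (np.float64(381.3049012730317), np.float64(165.7829178421252))
```

View pics/s2c.png

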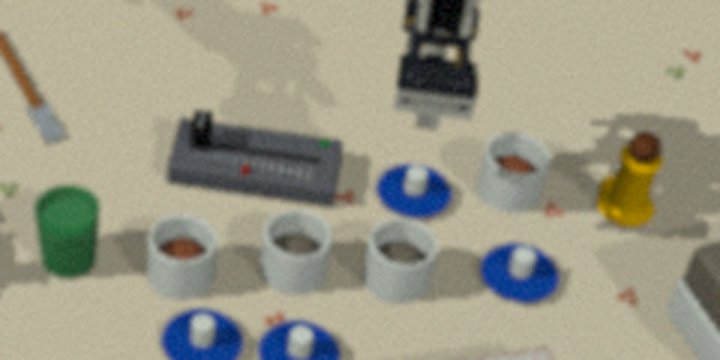

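View pics/t2b.png

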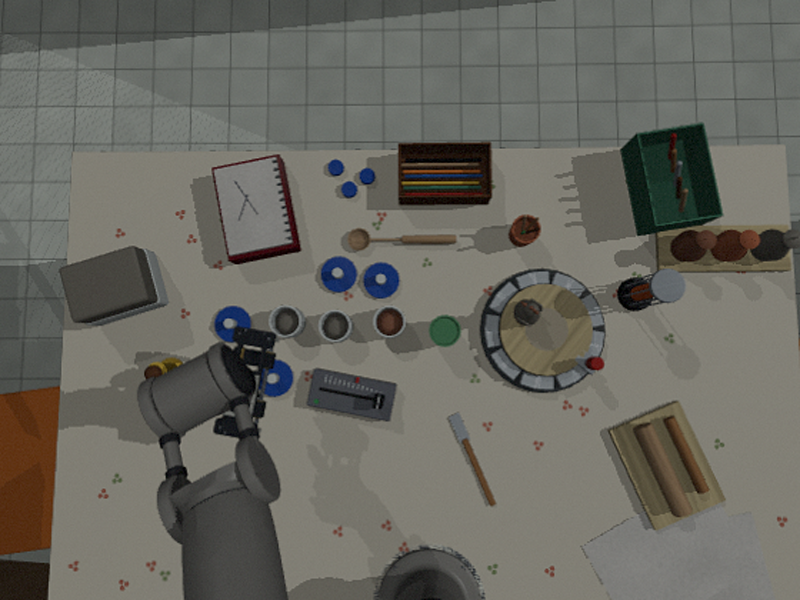

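Call:
arm_command:
  targets:
    - {"x": -0.1, "y": 0.05, "z": -4, "roll": 0}
    - {"x": -0.1, "y": 0.05, "z": -8, "roll": 0}
    - {"x": -0.1, "y": 0.05, "z": -10, "roll": 0}
    - {"x": -0.1, "y": 0.05, "z": -11.2, "roll": 0}
    - {"x": -0.1, "y": 0.05, "z": -11.2, "roll": 0}

```text
time: 6.92
tool_pos: [463.4, 326.1, 13.2]
tcp_rot: [-3.138, 0.003, 1.389]
contact_force: [-0.6, -0.7, -0.2]
grip_width: 54.7
```

Call:
arm_command:
  targets:
    - {"x": 0, "y": 0, "z": 0, "roll": 0}
    - {"x": 0, "y": 0, "z": 0, "roll": 0}
    - {"x": 0, "y": 0, "z": 0, "roll": 0}
    - {"x": 0, "y": 0, "z": 0, "roll": 0}
    - {"x": 0, "y": 0, "z": 0, "roll": 0}
    - {"x": 0, "y": 0, "z": 0, "roll": 0}
    - {"x": 0, "y": 0, "z": 0, "roll": 0}
    - {"x": 0, "y": 0, "z": 0, "roll": 0}
  fingers: 0

```text
time: 7.58
tool_pos: [464.9, 327.1, 16.4]
tcp_rot: [3.141, -0.001, 1.391]
contact_force: [-0.8, -1.5, 6.4]
grip_width: 21.1
```

Call:
arm_command:
  targets:
    - {"x": 0, "y": 0, "z": 1, "roll": 0}
    - {"x": 0, "y": 0, "z": 3, "roll": 0}
    - {"x": 0, "y": 0, "z": 6, "roll": 0}
    - {"x": 0, "y": 0, "z": 9, "roll": 0}
    - {"x": 0, "y": 0, "z": 9, "roll": 0}
    - {"x": 0, "y": 0, "z": 9, "roll": 0}

```text
time: 8.08
tool_pos: [465.7, 327.5, 107.9]
tcp_rot: [3.138, -0.003, 1.391]
contact_force: [0.3, -0.3, -1.4]
grip_width: 21.1
```

```bash
python3 - <<'E'
from h import *
o=bot.get_obs();p=o['tool_pos'];print(p,o['grip_width'],o['contact_force'])
c=snap('scene','s3'); print(proj(c,p))
crop(c,330,130,450,230,6,'s3c')
E
```

```text
[465.65441679 327.48424349 107.90740487] 21.100314213881212 [ 0.26411717 -0.31901062 -1.41508921]
(np.float64(380.8007007514173), np.float64(170.62149685542587))
```

View pics/s3c.png

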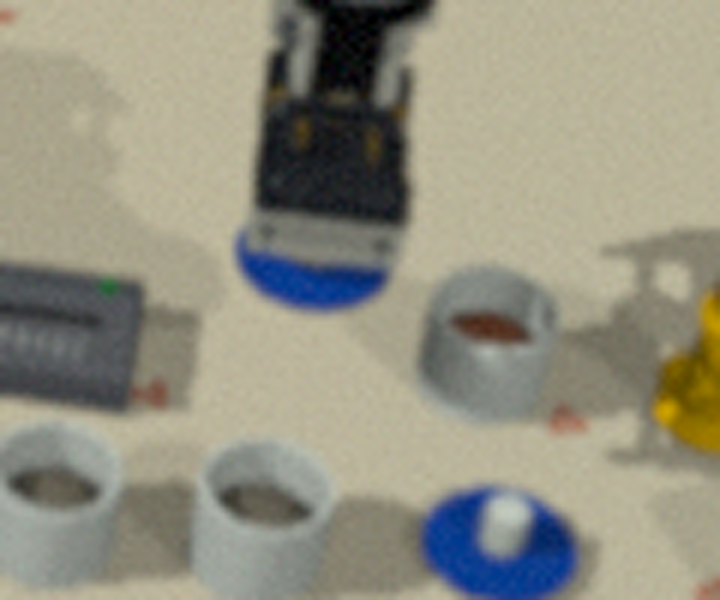

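Call:
arm_command:
  targets:
    - {"x": -0.4, "y": 3.5, "z": 0, "roll": 0}
    - {"x": -0.8, "y": 7, "z": 0, "roll": 0}
    - {"x": -1.2, "y": 10.45, "z": 0, "roll": 0}
    - {"x": -1.2, "y": 10.45, "z": 0, "roll": 0}
    - {"x": -1.2, "y": 10.45, "z": -1.5, "roll": 0}
    - {"x": -1.2, "y": 10.45, "z": -2.5, "roll": 0}
    - {"x": -1.2, "y": 10.45, "z": -2.5, "roll": 0}

```text
time: 8.72
tool_pos: [450.7, 429.7, 76.8]
tcp_rot: [-3.137, 0.006, 1.391]
contact_force: [0.1, -0.7, -1.5]
grip_width: 21.2
```

```bash
python3 - <<'E'
from h import *
o=bot.get_obs();p=o['tool_pos'];print(p,o['grip_width'],o['contact_force'])
c=snap('scene','s4'); print(proj(c,p))
crop(c,370,130,490,230,6,'s4c')
E
```

```text
[450.65357563 429.66207215  76.83997981] 21.210401868245405 [ 0.11367999 -0.69155846 -1.53819554]
(np.float64(411.3090392951543), np.float64(175.23628210063168))
```

View pics/s4c.png

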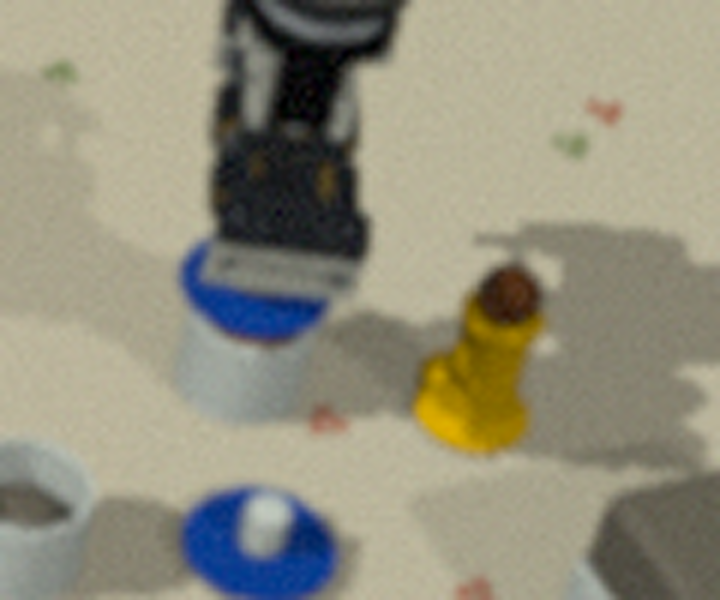

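Call:
arm_command:
  targets:
    - {"x": 0, "y": 0, "z": 0, "roll": 0}
    - {"x": 0, "y": 0, "z": 0, "roll": 0}
    - {"x": 0, "y": 0, "z": 0, "roll": 0}

```text
time: 9.02
tool_pos: [453.1, 431.3, 81.4]
tcp_rot: [3.141, -0.001, 1.39]
contact_force: [0.5, 0.7, -1.4]
grip_width: 21.0
```

Call:
arm_command:
  targets:
    - {"x": 0, "y": 0, "z": 0, "roll": 0}

```text
time: 9.1
tool_pos: [453.0, 431.4, 81.4]
tcp_rot: [3.141, -0.001, 1.39]
contact_force: [-0.2, -0.6, -0.5]
grip_width: 21.2
```

```bash
python3 - <<'E'
from h import *
c=snap('scene','s5')
for z in (0,30,55,75): 
  u,v=proj(c,(453.3,431.7,z)); print(z,(u-370)*6,(v-130)*6)
crop(c,370,130,490,230,6,'s5c')
E
```

```text
0 226.32280675117 380.29183074706043
30 236.37703561279864 339.9780615094016
55 244.9402223999249 305.57592227008865
75 251.91485300782847 277.509903103251
```

View pics/s5c.png

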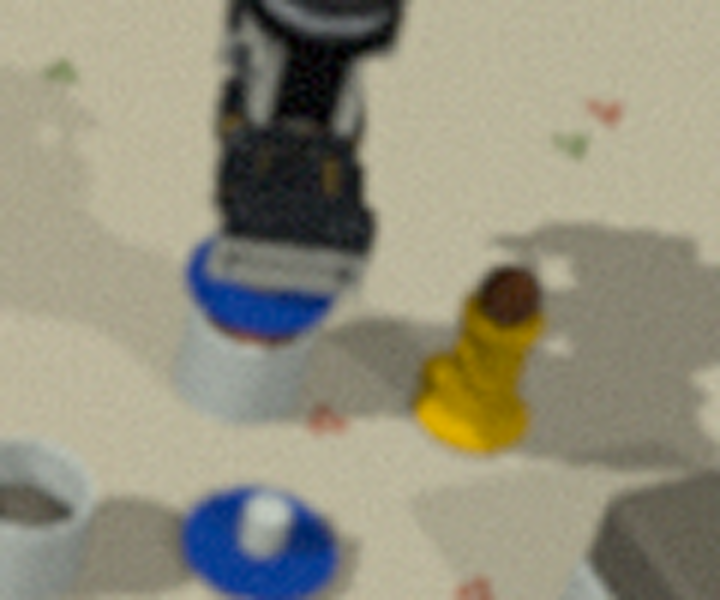

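Call:
arm_command:
  targets:
    - {"x": 0, "y": -0.1, "z": 0, "roll": 0}
    - {"x": 0, "y": -0.1, "z": -0.6, "roll": 0}
    - {"x": 0, "y": -0.1, "z": -1.2, "roll": 0}
    - {"x": 0, "y": -0.1, "z": -1.5, "roll": 0}
    - {"x": 0, "y": -0.1, "z": -1.6, "roll": 0}
    - {"x": 0, "y": -0.1, "z": -1.6, "roll": 0}
    - {"x": 0, "y": -0.1, "z": -1.6, "roll": 0}

```text
time: 9.73
tool_pos: [452.3, 430.1, 65.4]
tcp_rot: [-3.141, 0.001, 1.391]
contact_force: [-2.6, -1.4, 8.2]
grip_width: 21.2
```

Call:
arm_command:
  targets:
    - {"x": 0, "y": 0, "z": 0, "roll": 0}
    - {"x": 0, "y": 0, "z": 0, "roll": 0}
    - {"x": 0, "y": 0, "z": 0, "roll": 0}
    - {"x": 0, "y": 0, "z": 0, "roll": 0}
    - {"x": 0, "y": 0, "z": 0, "roll": 0}
    - {"x": 0, "y": 0, "z": 2, "roll": 0}
    - {"x": 0, "y": 0, "z": 5, "roll": 0}
    - {"x": 0, "y": 0, "z": 6, "roll": 0}
  fingers: 0.5

```text
time: 10.4
tool_pos: [454.0, 431.5, 128.2]
tcp_rot: [3.138, -0.004, 1.391]
contact_force: [0.5, 1.9, 1.1]
grip_width: 45.5
```

Call:
arm_command:
  targets:
    - {"x": 3, "y": 0, "z": 0, "roll": 0}
    - {"x": 7, "y": 0, "z": 0, "roll": 0}
    - {"x": 11, "y": 0, "z": 0, "roll": 0}
    - {"x": 12.8, "y": -1.0, "z": 0, "roll": 0}
    - {"x": 12.8, "y": -1.0, "z": 0, "roll": 0}
    - {"x": 12.8, "y": -1.0, "z": 0, "roll": 0}

```text
time: 10.9
tool_pos: [581.3, 419.5, 123.4]
tcp_rot: [-3.14, 0.001, 1.389]
contact_force: [-0.6, -0.7, -0.1]
grip_width: 46.0
```

```bash
python3 - <<'E'
from h import *
o=bot.get_obs();p=o['tool_pos'];print(p,o['grip_width'],o['contact_force'])
c=snap('scene','s6'); print(proj(c,p))
crop(c,280,130,490,270,4,'s6c')
c=snap('top','t6')
crop(c,135,170,295,300,5,'t6c')
E
```

```text
[581.28573074 419.4507701  123.39903451] 45.993548343267484 [-0.63136368 -0.69114882 -0.05114444]
(np.float64(418.0905941015476), np.float64(193.84925725119317))
```

View pics/s6c.png

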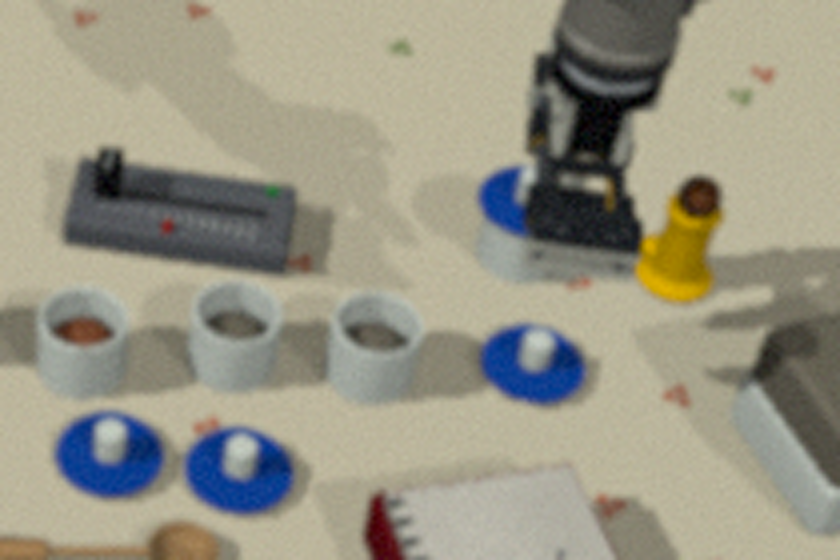

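View pics/t6c.png

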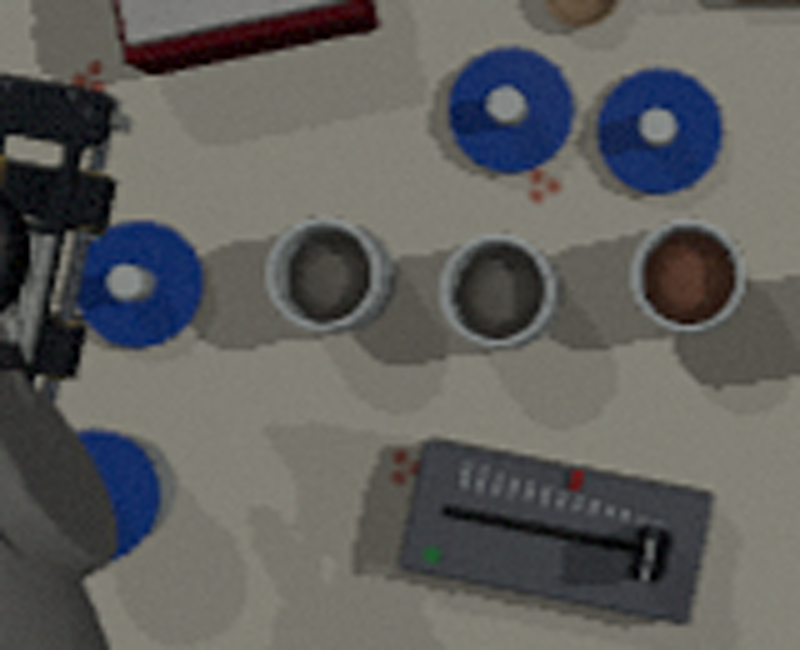

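Call:
arm_command:
  targets:
    - {"x": 0, "y": 0.1, "z": -4, "roll": 0}
    - {"x": 0, "y": 0.1, "z": -8, "roll": 0}
    - {"x": 0, "y": 0.1, "z": -10, "roll": 0}
    - {"x": 0, "y": 0.1, "z": -10.9, "roll": 0}
    - {"x": 0, "y": 0.1, "z": -10.9, "roll": 0}
    - {"x": 0, "y": 0.1, "z": -10.9, "roll": 0}

```text
time: 11.5
tool_pos: [580.6, 422.4, 17.1]
tcp_rot: [3.14, -0.001, 1.392]
contact_force: [0.5, -0.6, 0.7]
grip_width: 45.6
```

Call:
arm_command:
  targets:
    - {"x": 0, "y": 0, "z": 0, "roll": 0}
    - {"x": 0, "y": 0, "z": 0, "roll": 0}
    - {"x": 0, "y": 0, "z": 0, "roll": 0}
    - {"x": 0, "y": 0, "z": 0, "roll": 0}
    - {"x": 0, "y": 0, "z": 0, "roll": 0}
    - {"x": 0, "y": 0, "z": 0, "roll": 0}
    - {"x": 0, "y": 0, "z": 0, "roll": 0}
    - {"x": 0, "y": 0, "z": 0, "roll": 0}
  fingers: 0

```text
time: 12.17
tool_pos: [581.0, 421.6, 16.6]
tcp_rot: [3.141, -0.001, 1.391]
contact_force: [-0.5, -0.3, 6.3]
grip_width: 21.3
```

Call:
arm_command:
  targets:
    - {"x": 0, "y": 0, "z": 1, "roll": 0}
    - {"x": 0, "y": 0, "z": 3, "roll": 0}
    - {"x": 0, "y": 0, "z": 6, "roll": 0}
    - {"x": 0, "y": 0, "z": 8, "roll": 0}
    - {"x": 0, "y": 0, "z": 8, "roll": 0}
    - {"x": 0, "y": 0, "z": 8, "roll": 0}
    - {"x": 0, "y": 0, "z": 8, "roll": 0}

```text
time: 12.75
tool_pos: [580.0, 421.0, 94.7]
tcp_rot: [-3.14, 0.001, 1.391]
contact_force: [0.1, -0.2, -1.6]
grip_width: 21.1
```

Call:
arm_command:
  targets:
    - {"x": 0.1, "y": -3.5, "z": 0, "roll": 0}
    - {"x": 0.3, "y": -7, "z": 0, "roll": 0}
    - {"x": 0.3, "y": -10.5, "z": 0, "roll": 0}
    - {"x": 0.3, "y": -12.4, "z": 0, "roll": 0}
    - {"x": 0.3, "y": -12.4, "z": -1.3, "roll": 0}
    - {"x": 0.3, "y": -12.4, "z": -1.3, "roll": 0}
    - {"x": 0.3, "y": -12.4, "z": -1.3, "roll": 0}
    - {"x": 0.3, "y": -12.4, "z": -1.3, "roll": 0}

```text
time: 13.42
tool_pos: [583.2, 297.9, 82.0]
tcp_rot: [-3.14, 0.001, 1.391]
contact_force: [-0.3, -0.2, -0.5]
grip_width: 21.1
```

```bash
python3 - <<'E'
from h import *
o=bot.get_obs();p=o['tool_pos'];print(p,o['grip_width'],o['contact_force'])
c=snap('scene','s7')
for z in (0,30,55,75): 
  u,v=proj(c,(584,297.3,z)); print(z,(u-320)*6,(v-150)*6)
crop(c,320,150,440,250,6,'s7c')
E
```

```text
[583.2068864  297.94638484  81.9940215 ] 21.093353563964516 [-0.28970996 -0.24374966 -0.47885334]
0 303.8764376482302 437.33324069453556
30 311.5479584918244 397.04584621136473
55 318.09451395201563 362.60284223840813
75 323.4353184221235 334.4600851705006
```

View pics/s7c.png

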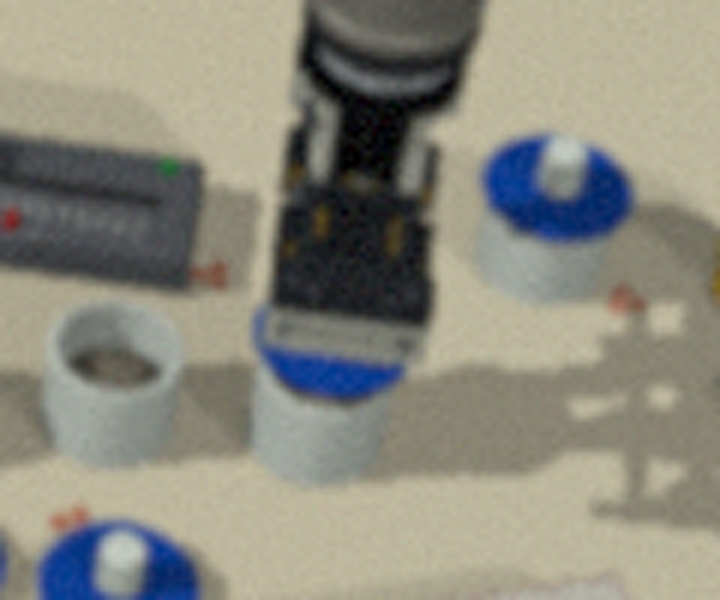

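Call:
arm_command:
  targets:
    - {"x": 0, "y": 0, "z": -0.6, "roll": 0}
    - {"x": 0, "y": 0, "z": -1.2, "roll": 0}
    - {"x": 0, "y": 0, "z": -1.5, "roll": 0}
    - {"x": 0, "y": 0, "z": -1.7, "roll": 0}
    - {"x": 0, "y": 0, "z": -1.7, "roll": 0}
    - {"x": 0, "y": 0, "z": -1.7, "roll": 0}

```text
time: 13.97
tool_pos: [583.6, 297.5, 65.6]
tcp_rot: [3.142, 0.0, 1.391]
contact_force: [-0.4, -0.0, -1.2]
grip_width: 21.0
```

Call:
arm_command:
  targets:
    - {"x": 0, "y": 0, "z": 0, "roll": 0}
    - {"x": 0, "y": 0, "z": 0, "roll": 0}
    - {"x": 0, "y": 0, "z": 0, "roll": 0}
    - {"x": 0, "y": 0, "z": 0, "roll": 0}
    - {"x": 0, "y": 0, "z": 0, "roll": 0}
    - {"x": 0, "y": 0, "z": 2, "roll": 0}
    - {"x": 0, "y": 0, "z": 4, "roll": 0}
    - {"x": 0, "y": 0, "z": 5, "roll": 0}
  fingers: 0.5

```text
time: 14.63
tool_pos: [584.6, 297.8, 118.1]
tcp_rot: [3.139, -0.002, 1.391]
contact_force: [-0.2, 0.5, 1.1]
grip_width: 45.9
```

Call:
arm_command:
  targets:
    - {"x": 3, "y": -3, "z": 0, "roll": 0}
    - {"x": 6, "y": -6, "z": 0, "roll": 0}
    - {"x": 9, "y": -9, "z": 0, "roll": 0}
    - {"x": 10.5, "y": -10.7, "z": 0, "roll": 0}
    - {"x": 10.5, "y": -10.7, "z": 0, "roll": 0}
    - {"x": 10.5, "y": -10.7, "z": 0, "roll": 0}
    - {"x": 10.5, "y": -10.7, "z": 0, "roll": 0}

```text
time: 15.22
tool_pos: [688.0, 190.9, 115.3]
tcp_rot: [-3.14, -0.0, 1.391]
contact_force: [-0.3, -0.8, 1.0]
grip_width: 45.8
```

```bash
python3 - <<'E'
from h import *
o=bot.get_obs();p=o['tool_pos'];print(p,o['grip_width'],o['contact_force'])
c=snap('scene','s8'); print(proj(c,p))
crop(c,260,130,460,270,4,'s8c')
c=snap('top','t8')
crop(c,135,170,295,300,5,'t8c')
E
```

```text
[687.99314197 190.90778951 115.28573147] 45.83457210618413 [-0.25622593 -0.78948556  0.9702381 ]
(np.float64(341.4523490590105), np.float64(222.2400515063208))
```

View pics/s8c.png

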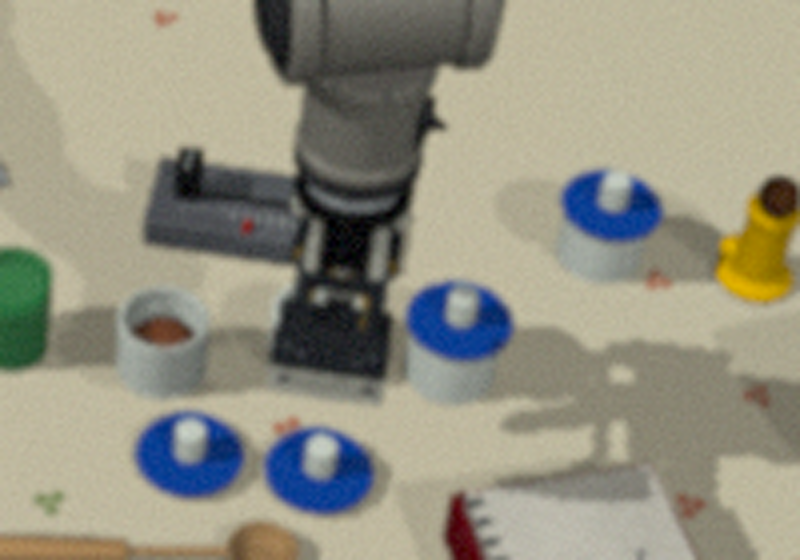

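View pics/t8c.png

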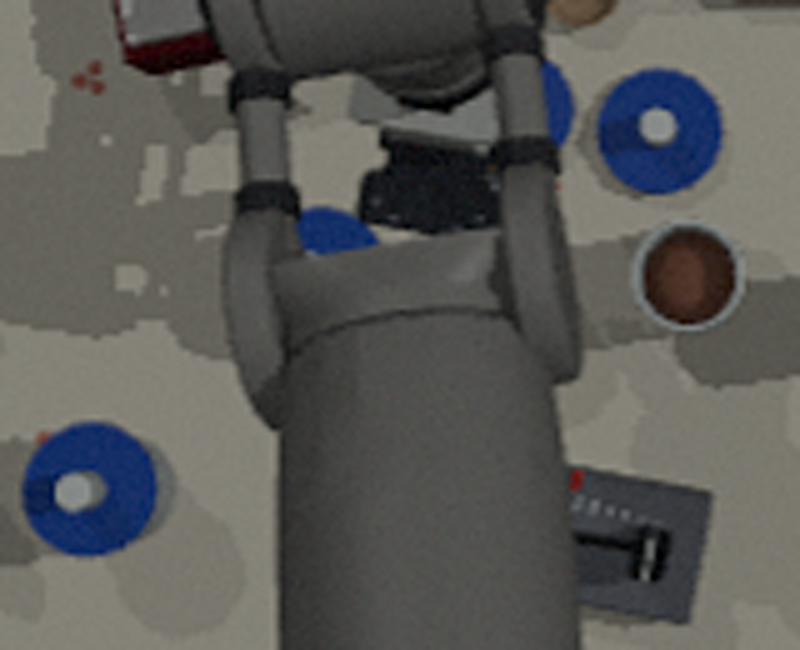

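```bash
python3 - <<'E'
from m import *
print('spoon',T(583,25,10),T(525,0,10),T(617,0,10))
print(RR.from_euler('xyz',[3.14,0,1.391]).as_matrix()[:,1])
E
```

```text
A [584.1 297.3] [588.9 297.8]
B [572.7 191.8] [577.  194.6]
C [580.4  78.2] [587.   81.2]
D [453.3 431.7] [458.8 433.4]
L1 [688.2 190.4] [688.8 190.1] [690.2 194.6] [682.  193.7]
L2 [674.3  97.1] [674.6  97. ] [676.3 101. ] [669.1 100.1]
L3 [580.6 421.2] [581.1 419.5] [581.9 425.3] [576.1 425.9]
L4 [463.6 327.1] [464.2 326.1] [465.  331.9] [459.9 330.5]
fader [431.7 172.2] [427.5 174.8]
box [array([485. , 234.7]), array([453. ,  63.8]), array([372.8,  78.5]), array([406.8, 252.6])]
boxS [array([375.7,  84. ]), array([409.2, 257.8]), array([507. , 239.3]), array([476.2,  70.1])]
track [441.2 227.6] [415.5  92.3] mark [459.5 147. ] [458.7 150.2]
green [415.6 234.6]
wheel [ 563.1 -251.2] [ 563.  -247.4] bird top [ 598.9 -205.5] knob [ 493.6 -332.8] [ 491.8 -333.6]
wheelS [ 572.  -247.9] [ 578.5 -245.1]
lamp foot [ 640.7 -447.7] top [ 639.3 -450. ] [ 645.3 -445.7] green [560.7 -36.5] [560.5 -33.5] stick [ 769.2 -207.5]
notches [[677.0, -272.0], [641.8, -343.0], [565.4, -365.1], [450.7, -271.8], [462.2, -189.6], [515.0, -146.4], [603.2, -137.6], [658.3, -186.0]]
spoon [742.  145.5] [758.2 182.1] [757.8 124.1]
[ 0.98387889 -0.17882896  0.00159265]
```

Call:
arm_command:
  targets:
    - {"x": 0, "y": 0, "z": -4, "roll": 0}
    - {"x": 0, "y": 0, "z": -8, "roll": 0}
    - {"x": 0, "y": 0, "z": -9.5, "roll": 0}
    - {"x": 0, "y": 0, "z": -9.9, "roll": 0}
    - {"x": 0, "y": 0, "z": -9.9, "roll": 0}
    - {"x": 0, "y": 0, "z": -9.9, "roll": 0}

```text
time: 15.82
tool_pos: [689.4, 191.5, 18.5]
tcp_rot: [3.139, -0.001, 1.392]
contact_force: [0.1, 0.1, 0.1]
grip_width: 45.6
```

Call:
arm_command:
  targets:
    - {"x": 0, "y": 0, "z": 0, "roll": 0}
    - {"x": 0, "y": 0, "z": 0, "roll": 0}
    - {"x": 0, "y": 0, "z": 0, "roll": 0}
    - {"x": 0, "y": 0, "z": 0, "roll": 0}
    - {"x": 0, "y": 0, "z": 0, "roll": 0}
    - {"x": 0, "y": 0, "z": 0, "roll": 0}
    - {"x": 0, "y": 0, "z": 0, "roll": 0}
    - {"x": 0, "y": 0, "z": 0, "roll": 0}
  fingers: 0

```text
time: 16.48
tool_pos: [689.1, 190.5, 17.7]
tcp_rot: [3.14, -0.0, 1.391]
contact_force: [-0.7, -0.6, 4.8]
grip_width: 21.2
```

Call:
arm_command:
  targets:
    - {"x": 0, "y": 0, "z": 1, "roll": 0}
    - {"x": 0, "y": 0, "z": 3, "roll": 0}
    - {"x": 0, "y": 0, "z": 6, "roll": 0}
    - {"x": 0, "y": 0, "z": 8, "roll": 0}
    - {"x": 0, "y": 0, "z": 8, "roll": 0}
    - {"x": 0, "y": 0, "z": 8, "roll": 0}
    - {"x": 0, "y": 0, "z": 8, "roll": 0}

```text
time: 17.07
tool_pos: [687.9, 190.3, 95.5]
tcp_rot: [-3.14, 0.001, 1.391]
contact_force: [-0.8, -0.7, -1.2]
grip_width: 21.1
```

Call:
arm_command:
  targets:
    - {"x": -3.5, "y": 0.1, "z": 0, "roll": 0}
    - {"x": -7, "y": 0.1, "z": 0, "roll": 0}
    - {"x": -10.5, "y": 0.1, "z": 0, "roll": 0}
    - {"x": -11.6, "y": 0.1, "z": 0, "roll": 0}
    - {"x": -11.6, "y": 0.1, "z": -1.3, "roll": 0}
    - {"x": -11.6, "y": 0.1, "z": -1.3, "roll": 0}
    - {"x": -11.6, "y": 0.1, "z": -1.3, "roll": 0}
    - {"x": -11.6, "y": 0.1, "z": -1.3, "roll": 0}

```text
time: 17.73
tool_pos: [572.8, 191.3, 83.0]
tcp_rot: [-3.14, 0.0, 1.391]
contact_force: [0.9, -0.2, -0.4]
grip_width: 21.4
```

```bash
python3 - <<'E'
from h import *
o=bot.get_obs();p=o['tool_pos'];print(p,o['grip_width'],o['contact_force'])
c=snap('scene','s9')
for z in (0,30,55,75): 
  u,v=proj(c,(572.7,191.8,z)); print(z,(u-280)*6,(v-150)*6)
crop(c,280,150,400,250,6,'s9c')
E
```

```text
[572.75320194 191.28629684  83.04056842] 21.41699408672334 [ 0.868258   -0.24229447 -0.36864359]
0 335.31938930322985 418.8172077586302
30 340.0607083120502 378.4317156525005
55 344.1066273794514 343.9081466943157
75 347.4072860930494 315.7017868693767
```

View pics/s9c.png

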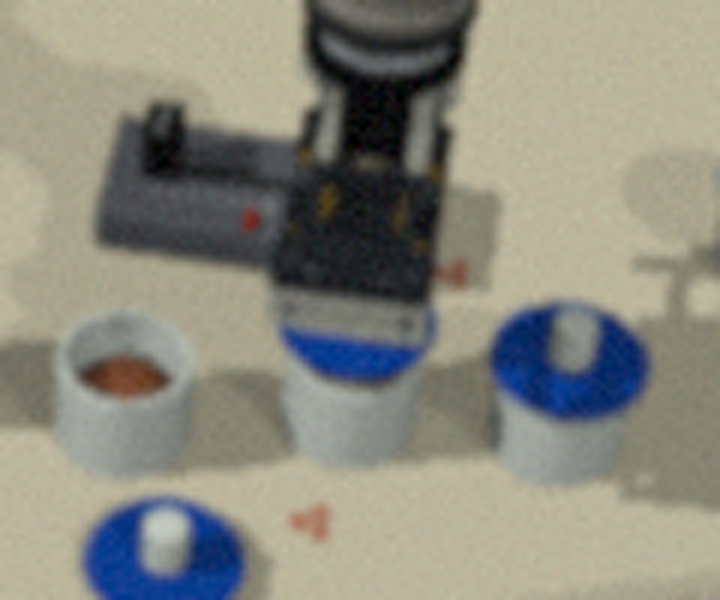

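Call:
arm_command:
  targets:
    - {"x": 0, "y": 0, "z": -0.6, "roll": 0}
    - {"x": 0, "y": 0, "z": -1.2, "roll": 0}
    - {"x": 0, "y": 0, "z": -1.5, "roll": 0}
    - {"x": 0, "y": 0, "z": -1.75, "roll": 0}
    - {"x": 0, "y": 0, "z": -1.75, "roll": 0}
    - {"x": 0, "y": 0, "z": -1.75, "roll": 0}

```text
time: 18.28
tool_pos: [572.4, 191.3, 66.6]
tcp_rot: [-3.141, 0.0, 1.391]
contact_force: [-3.2, -0.8, 4.6]
grip_width: 21.1
```

Call:
arm_command:
  targets:
    - {"x": 0, "y": 0, "z": 0, "roll": 0}
    - {"x": 0, "y": 0, "z": 0, "roll": 0}
    - {"x": 0, "y": 0, "z": 0, "roll": 0}
    - {"x": 0, "y": 0, "z": 0, "roll": 0}
    - {"x": 0, "y": 0, "z": 0, "roll": 0}
    - {"x": 0, "y": 0, "z": 2, "roll": 0}
    - {"x": 0, "y": 0, "z": 4, "roll": 0}
    - {"x": 0, "y": 0, "z": 5, "roll": 0}
  fingers: 0.5

```text
time: 18.95
tool_pos: [573.6, 191.6, 118.2]
tcp_rot: [3.139, -0.001, 1.391]
contact_force: [0.2, -0.1, 0.9]
grip_width: 46.2
```

Call:
arm_command:
  targets:
    - {"x": 3, "y": -3, "z": 0, "roll": 0}
    - {"x": 6, "y": -6, "z": 0, "roll": 0}
    - {"x": 9, "y": -9, "z": 0, "roll": 0}
    - {"x": 10.2, "y": -9.4, "z": 0, "roll": 0}
    - {"x": 10.2, "y": -9.4, "z": 0, "roll": 0}
    - {"x": 10.2, "y": -9.4, "z": 0, "roll": 0}
    - {"x": 10.2, "y": -9.4, "z": 0, "roll": 0}

```text
time: 19.53
tool_pos: [673.6, 98.3, 115.7]
tcp_rot: [-3.14, -0.0, 1.391]
contact_force: [0.3, -0.1, -0.5]
grip_width: 45.8
```

```bash
python3 - <<'E'
from h import *
o=bot.get_obs();p=o['tool_pos'];print(p,o['grip_width'],o['contact_force'])
c=snap('scene','s10'); print(proj(c,p))
crop(c,260,130,460,270,4,'s10c')
E
```

```text
[673.58281937  98.28333347 115.71418914] 45.81005664475158 [ 0.31047451 -0.08583485 -0.47426369]
(np.float64(307.6274026928876), np.float64(217.93043760110123))
```

View pics/s10c.png

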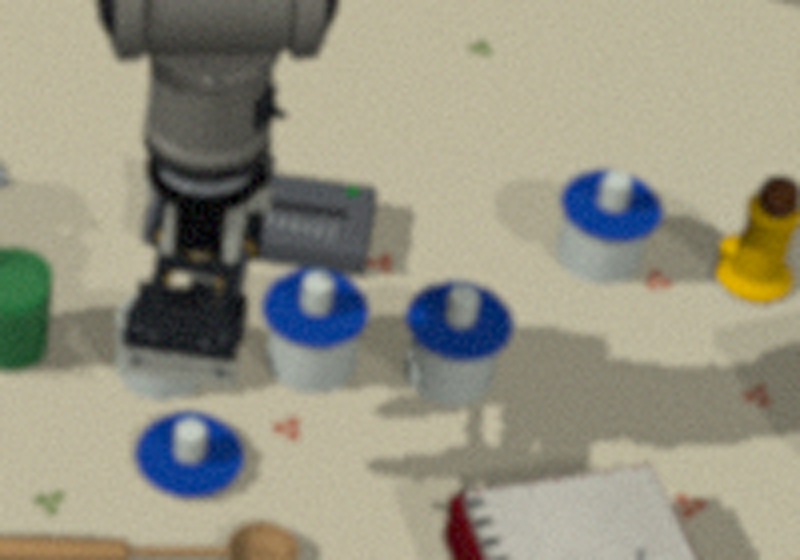

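Three lids are seated level; the fourth is still at its start place (crop 190,455). Descend on it.

Call:
arm_command:
  targets:
    - {"x": 0.05, "y": -0.1, "z": -4, "roll": 0}
    - {"x": 0.05, "y": -0.1, "z": -8, "roll": 0}
    - {"x": 0.05, "y": -0.1, "z": -9.5, "roll": 0}
    - {"x": 0.05, "y": -0.1, "z": -9.9, "roll": 0}
    - {"x": 0.05, "y": -0.1, "z": -9.9, "roll": 0}
    - {"x": 0.05, "y": -0.1, "z": -9.9, "roll": 0}

```text
time: 20.08
tool_pos: [675.8, 97.3, 18.9]
tcp_rot: [3.139, -0.001, 1.392]
contact_force: [0.7, 0.4, 0.1]
grip_width: 46.2
```

Call:
arm_command:
  targets:
    - {"x": 0, "y": 0, "z": 0, "roll": 0}
    - {"x": 0, "y": 0, "z": 0, "roll": 0}
    - {"x": 0, "y": 0, "z": 0, "roll": 0}
    - {"x": 0, "y": 0, "z": 0, "roll": 0}
    - {"x": 0, "y": 0, "z": 0, "roll": 0}
    - {"x": 0, "y": 0, "z": 0, "roll": 0}
    - {"x": 0, "y": 0, "z": 0, "roll": 0}
    - {"x": 0, "y": 0, "z": 0, "roll": 0}
  fingers: 0

```text
time: 20.75
tool_pos: [675.5, 96.4, 18.1]
tcp_rot: [3.14, -0.0, 1.391]
contact_force: [-2.6, -0.3, 6.3]
grip_width: 21.1
```

Call:
arm_command:
  targets:
    - {"x": 0, "y": 0, "z": 1, "roll": 0}
    - {"x": 0, "y": 0, "z": 3, "roll": 0}
    - {"x": 0, "y": 0, "z": 6, "roll": 0}
    - {"x": 0, "y": 0, "z": 8, "roll": 0}
    - {"x": 0, "y": 0, "z": 8, "roll": 0}
    - {"x": 0, "y": 0, "z": 8, "roll": 0}
    - {"x": 0, "y": 0, "z": 8, "roll": 0}

```text
time: 21.33
tool_pos: [674.4, 96.4, 96.3]
tcp_rot: [-3.14, 0.0, 1.391]
contact_force: [-0.5, -0.2, -1.4]
grip_width: 21.1
```

Call:
arm_command:
  targets:
    - {"x": -3.5, "y": -0.7, "z": 0, "roll": 0}
    - {"x": -7, "y": -1.4, "z": 0, "roll": 0}
    - {"x": -9.4, "y": -1.9, "z": 0, "roll": 0}
    - {"x": -9.4, "y": -1.9, "z": 0, "roll": 0}
    - {"x": -9.4, "y": -1.9, "z": -1.3, "roll": 0}
    - {"x": -9.4, "y": -1.9, "z": -1.3, "roll": 0}
    - {"x": -9.4, "y": -1.9, "z": -1.3, "roll": 0}
    - {"x": -9.4, "y": -1.9, "z": -1.3, "roll": 0}

```text
time: 22.0
tool_pos: [581.4, 77.5, 83.8]
tcp_rot: [-3.141, 0.0, 1.391]
contact_force: [0.4, -0.5, -1.0]
grip_width: 21.3
```

```bash
python3 - <<'E'
from h import *
o=bot.get_obs();p=o['tool_pos'];print(p,o['grip_width'],o['contact_force'])
c=snap('scene','s11')
for z in (0,30,55,75): 
  u,v=proj(c,(580.4,78.2,z)); print(z,(u-240)*6,(v-150)*6)
crop(c,240,150,360,250,6,'s11c')
E
```

```text
[581.35608995  77.51181493  83.75069675] 21.34831497139366 [ 0.42578235 -0.47839127 -1.02015045]
0 352.9210431671978 427.58756822280947
30 354.57271850506913 387.1756721963869
55 355.98250006618184 352.6249608282167
75 357.1328425508958 324.39327768311716
```

View pics/s11c.png

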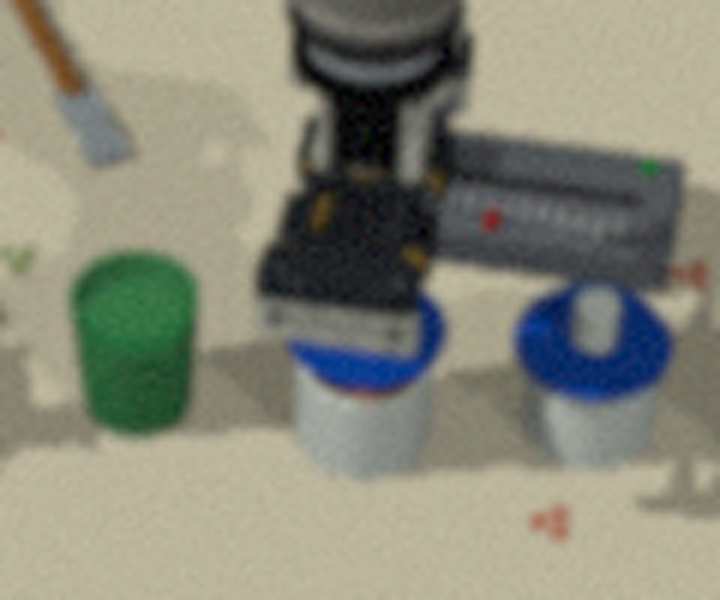

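Call:
arm_command:
  targets:
    - {"x": 0, "y": 0, "z": -0.6, "roll": 0}
    - {"x": 0, "y": 0, "z": -1.2, "roll": 0}
    - {"x": 0, "y": 0, "z": -1.5, "roll": 0}
    - {"x": 0, "y": 0, "z": -1.75, "roll": 0}
    - {"x": 0, "y": 0, "z": -1.75, "roll": 0}
    - {"x": 0, "y": 0, "z": -1.75, "roll": 0}

```text
time: 22.55
tool_pos: [580.9, 77.5, 67.1]
tcp_rot: [-3.141, 0.0, 1.391]
contact_force: [-2.9, -0.5, 5.0]
grip_width: 20.9
```

Call:
arm_command:
  targets:
    - {"x": 0, "y": 0, "z": 0, "roll": 0}
    - {"x": 0, "y": 0, "z": 0, "roll": 0}
    - {"x": 0, "y": 0, "z": 0, "roll": 0}
    - {"x": 0, "y": 0, "z": 0, "roll": 0}
    - {"x": 0, "y": 0, "z": 0, "roll": 0}
    - {"x": 0, "y": 0, "z": 2, "roll": 0}
    - {"x": 0, "y": 0, "z": 6, "roll": 0}
    - {"x": 0, "y": 0, "z": 10, "roll": 0}
  fingers: 0.5

```text
time: 23.22
tool_pos: [580.0, 77.4, 166.4]
tcp_rot: [-3.137, 0.001, 1.391]
contact_force: [1.9, 0.4, 0.6]
grip_width: 45.9
```

Call:
arm_command:
  targets:
    - {"x": -5, "y": -5, "z": 2, "roll": -0.1}
    - {"x": -14, "y": -20, "z": 2, "roll": -0.52}
    - {"x": -14, "y": -20, "z": 2, "roll": -0.52}
    - {"x": -14, "y": -20, "z": 2, "roll": -0.52}
    - {"x": -14, "y": -20, "z": 2, "roll": -0.52}
    - {"x": -14, "y": -20, "z": 2, "roll": -0.52}
    - {"x": -14, "y": -32, "z": 2, "roll": -0.52}
    - {"x": -14, "y": -32, "z": 2, "roll": -0.52}

```text
time: 23.88
tool_pos: [440.0, -207.3, 187.4]
tcp_rot: [3.141, -0.0, 0.871]
contact_force: [1.2, -0.3, -0.0]
grip_width: 45.8
```

Call:
arm_command:
  targets:
    - {"x": 0, "y": -10, "z": 0, "roll": -0.0}
    - {"x": 0, "y": -10, "z": 0, "roll": -0.0}
    - {"x": 0, "y": -10, "z": 0, "roll": -0.0}
    - {"x": 0, "y": -10, "z": 0, "roll": -0.0}

```text
time: 24.22
tool_pos: [440.7, -310.0, 186.3]
tcp_rot: [3.14, 0.001, 0.866]
contact_force: [-0.2, 0.7, 0.6]
grip_width: 45.8
```

Call:
arm_command:
  targets:
    - {"x": 2.5, "y": -1.3, "z": -2, "roll": 0}
    - {"x": 5.1, "y": -2.6, "z": -5, "roll": 0}
    - {"x": 5.1, "y": -2.6, "z": -6.5, "roll": 0}
    - {"x": 5.1, "y": -2.6, "z": -6.5, "roll": 0}
    - {"x": 5.1, "y": -2.6, "z": -6.5, "roll": 0}
    - {"x": 5.1, "y": -2.6, "z": -6.5, "roll": 0}
  fingers: 0.65

```text
time: 24.72
tool_pos: [492.4, -331.4, 123.1]
tcp_rot: [3.14, 0.0, 0.871]
contact_force: [0.4, -0.0, 0.3]
grip_width: 59.6
```

```bash
python3 - <<'E'
from h import *
o=bot.get_obs();p=o['tool_pos'];print(p,o['grip_width'],o['contact_force'])
c=snap('scene','s12')
u,v=proj(c,p);print((u-90)*5,(v-110)*5)
crop(c,90,110,250,230,5,'s12c')
cv2.imwrite('pics/s12b.png',cv2.resize(c['img'],(800,600),interpolation=cv2.INTER_CUBIC))
c=snap('top','t12')
u,v=proj(c,p);print((u-330)*5,(v-170)*5)
crop(c,330,170,490,290,5,'t12c')
E
```

```text
[ 492.35637065 -331.37772773  123.10530752] 59.57582965509316 [ 0.41309777 -0.04994912  0.33425195]
368.1913777862107 303.1199152293951
445.8006960751453 422.6247780454264
```

View pics/s12c.png

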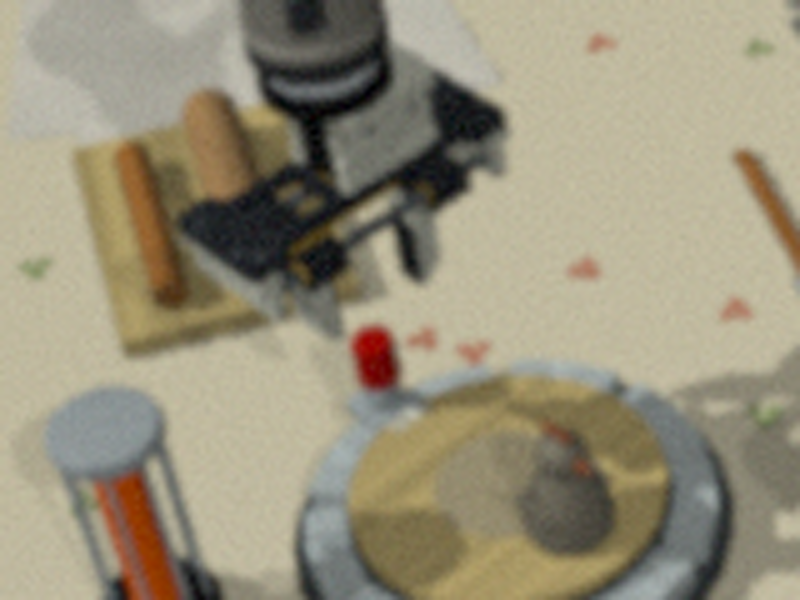

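View pics/t12c.png

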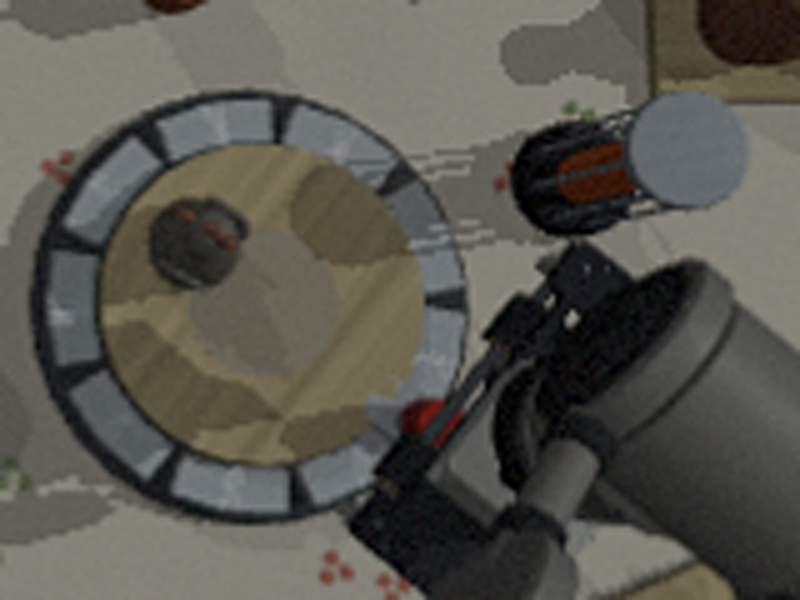

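View pics/s12b.png

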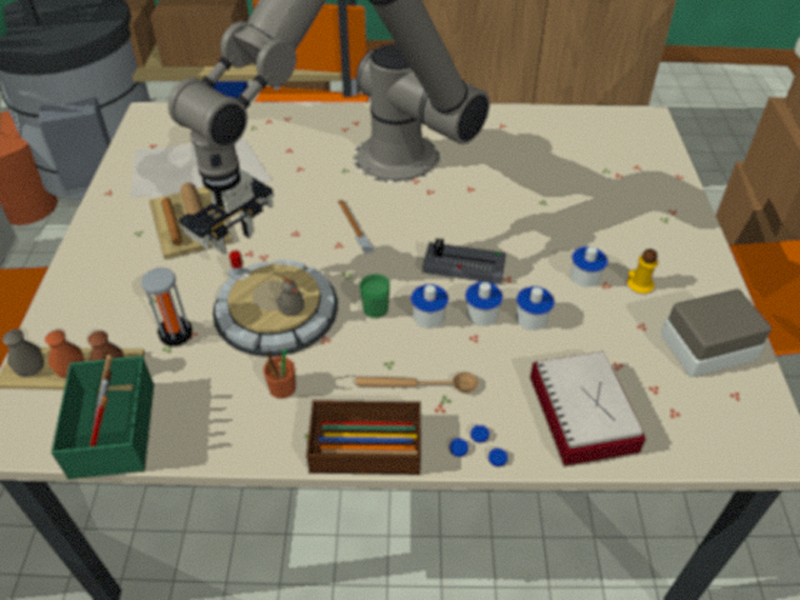

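```bash
python3 - <<'E'
from h import *
c=load('s12'); print(pt(c,90+374/5,110+341/5,96), pt(c,90+374/5,110+341/5,96))
t=load('top0')
im=t['img'].astype(int); m=(im[...,2]>100)&(im[...,1]<50)&(im[...,0]<60)
ys,xs=np.nonzero(m); k=(xs>400)&(ys>240)&(ys<265)&(xs<430); print(xs[k].min(),xs[k].max(),ys[k].min(),ys[k].max())
for P in ((492,-336,96),(492,-336,62),(490,-332,96)): print(proj(t,P))
crop(t,400,240,440,270,16,'k')
E
```

```text
[ 496.64148902 -331.4312835    96.        ] [ 496.64148902 -331.4312835    96.        ]Traceback (most recent call last):
  File "<stdin>", line 5, in <module>
    return umr_minimum(a, axis, None, out, keepdims, initial, where)
ValueError: zero-size array to reduction operation minimum which has no identity
```

Call:
arm_command:
  targets:
    - {"x": 0, "y": -0.3, "z": 0, "roll": 0}
    - {"x": 0, "y": -0.3, "z": -2, "roll": 0}
    - {"x": 0, "y": -0.3, "z": -4, "roll": 0}
    - {"x": 0, "y": -0.3, "z": -5.6, "roll": 0}
    - {"x": 0, "y": -0.3, "z": -5.6, "roll": 0}
    - {"x": 0, "y": -0.3, "z": -5.6, "roll": 0}
    - {"x": 0, "y": -0.3, "z": -5.6, "roll": 0}

```text
time: 25.4
tool_pos: [492.8, -335.6, 67.3]
tcp_rot: [3.139, 0.0, 0.871]
contact_force: [0.4, -0.1, 0.0]
grip_width: 60.0
```

Call:
arm_command:
  targets:
    - {"x": 0, "y": 0, "z": 0, "roll": 0}
    - {"x": 0, "y": 0, "z": 0, "roll": 0}
    - {"x": 0, "y": 0, "z": 0, "roll": 0}
    - {"x": 0, "y": 0, "z": 0, "roll": 0}
    - {"x": 0, "y": 0, "z": 0, "roll": 0}
    - {"x": 0, "y": 0, "z": 0, "roll": 0}
    - {"x": 0, "y": 0, "z": 0, "roll": 0}
    - {"x": 0, "y": 0, "z": 0, "roll": 0}
  fingers: 0

```text
time: 26.07
tool_pos: [492.4, -335.2, 66.0]
tcp_rot: [3.141, 0.0, 0.871]
contact_force: [0.5, -1.1, 2.9]
grip_width: 27.3
```

Call:
arm_command:
  targets:
    - {"x": 0, "y": 0, "z": 0.4, "roll": 0}
    - {"x": 0, "y": 0, "z": 0.9, "roll": 0}
    - {"x": 0, "y": 0, "z": 1.3, "roll": 0}
    - {"x": 0, "y": 0, "z": 1.55, "roll": 0}
    - {"x": 0, "y": 0, "z": 1.55, "roll": 0}
    - {"x": 0, "y": 0, "z": 1.55, "roll": 0}
    - {"x": 0, "y": 0, "z": 1.55, "roll": 0}

```text
time: 26.65
tool_pos: [491.8, -334.6, 80.7]
tcp_rot: [-3.14, -0.0, 0.871]
contact_force: [1.4, -1.3, -9.7]
grip_width: 27.6
```

```bash
python3 - <<'E'
from h import *
o=bot.get_obs();p=o['tool_pos'];print(p,o['grip_width'],o['contact_force'],o['moment'])
c=snap('scene','s13')
crop(c,110,140,230,230,6,'s13c')
P=np.array([492.4,-335.2])
for C in ((563,-250),(563,-252),(565,-250)):
  C=np.array(C); d=P-C; print(C,np.hypot(*d),np.degrees(np.arctan2(d[1],d[0])))
E
```

```text
[ 491.79900611 -334.5778334    80.68595224] 27.59139330181353 [ 1.373523   -1.32062109 -9.65278766] [-0.22566498 -0.40054094 -0.19022007]
[ 563 -250] 110.64989832801474 -129.6464533911323
[ 563 -252] 109.11736800344848 -130.31652671392263
[ 565 -250] 111.9365891922744 -130.43473761558303
```

View pics/s13c.png

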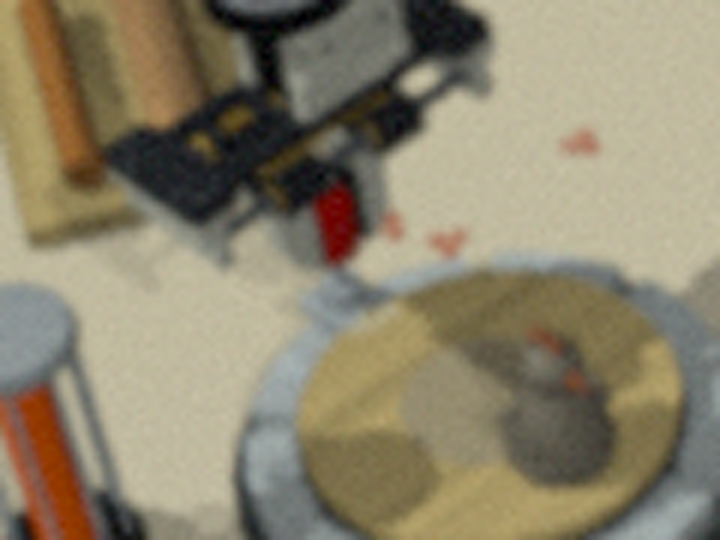

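```bash
python3 - <<'E'
import numpy as np
d=np.array([-71.9,-85.])
def sh(a0,angs):
    for a in angs:
        R=lambda t:np.array([[np.cos(t),np.sin(t)],[-np.sin(t),np.cos(t)]])
        s=R(np.radians(a))@d-R(np.radians(a0))@d
        print('{"x": %.2f, "y": %.2f, "z": 0, "roll": %.3f},'%(s[0]/10,s[1]/10,-np.radians(a-a0)),end=' ')
    print()
sh(0,[2,6,12,18,24,30,30,30]); sh(30,[34,40,46,52,58,64,70,70]); sh(70,[74,80,86,92,98,104,110,110]); sh(110,[112,114,116,118,120,120,120])
E
```

```text
{"x": -0.29, "y": 0.26, "z": 0, "roll": -0.035}, {"x": -0.85, "y": 0.80, "z": 0, "roll": -0.105}, {"x": -1.61, "y": 1.68, "z": 0, "roll": -0.209}, {"x": -2.27, "y": 2.64, "z": 0, "roll": -0.314}, {"x": -2.84, "y": 3.66, "z": 0, "roll": -0.419}, {"x": -3.29, "y": 4.73, "z": 0, "roll": -0.524}, {"x": -3.29, "y": 4.73, "z": 0, "roll": -0.524}, {"x": -3.29, "y": 4.73, "z": 0, "roll": -0.524}, 
{"x": -0.24, "y": 0.74, "z": 0, "roll": -0.070}, {"x": -0.49, "y": 1.88, "z": 0, "roll": -0.175}, {"x": -0.63, "y": 3.03, "z": 0, "roll": -0.279}, {"x": -0.65, "y": 4.20, "z": 0, "roll": -0.384}, {"x": -0.54, "y": 5.36, "z": 0, "roll": -0.489}, {"x": -0.31, "y": 6.50, "z": 0, "roll": -0.593}, {"x": 0.03, "y": 7.62, "z": 0, "roll": -0.698}, {"x": 0.03, "y": 7.62, "z": 0, "roll": -0.698}, 
{"x": 0.29, "y": 0.72, "z": 0, "roll": -0.070}, {"x": 0.83, "y": 1.76, "z": 0, "roll": -0.175}, {"x": 1.47, "y": 2.73, "z": 0, "roll": -0.279}, {"x": 2.20, "y": 3.63, "z": 0, "roll": -0.384}, {"x": 3.03, "y": 4.45, "z": 0, "roll": -0.489}, {"x": 3.94, "y": 5.18, "z": 0, "roll": -0.593}, {"x": 4.92, "y": 5.81, "z": 0, "roll": -0.698}, {"x": 4.92, "y": 5.81, "z": 0, "roll": -0.698}, 
{"x": 0.34, "y": 0.19, "z": 0, "roll": -0.035}, {"x": 0.69, "y": 0.36, "z": 0, "roll": -0.070}, {"x": 1.04, "y": 0.52, "z": 0, "roll": -0.105}, {"x": 1.40, "y": 0.68, "z": 0, "roll": -0.140}, {"x": 1.76, "y": 0.81, "z": 0, "roll": -0.175}, {"x": 1.76, "y": 0.81, "z": 0, "roll": -0.175}, {"x": 1.76, "y": 0.81, "z": 0, "roll": -0.175},
```

Call:
arm_command:
  targets:
    - {"x": -0.29, "y": 0.26, "z": 0, "roll": -0.035}
    - {"x": -0.85, "y": 0.8, "z": 0, "roll": -0.105}
    - {"x": -1.61, "y": 1.68, "z": 0, "roll": -0.209}
    - {"x": -2.27, "y": 2.64, "z": 0, "roll": -0.314}
    - {"x": -2.84, "y": 3.66, "z": 0, "roll": -0.419}
    - {"x": -3.29, "y": 4.73, "z": 0, "roll": -0.524}
    - {"x": -3.29, "y": 4.73, "z": 0, "roll": -0.524}
    - {"x": -3.29, "y": 4.73, "z": 0, "roll": -0.524}

```text
time: 27.37
tool_pos: [459.3, -287.6, 81.4]
tcp_rot: [3.141, 0.0, 0.35]
contact_force: [1.0, -1.0, -10.2]
grip_width: 27.5
```

```bash
python3 - <<'E'
from h import *
o=bot.get_obs();p=o['tool_pos'];print(p,o['grip_width'],o['contact_force'],o['moment'])
c=snap('scene','s14')
crop(c,110,120,260,240,5,'s14c')
E
```

```text
[ 459.34976016 -287.58686395   81.43344357] 27.530876141305463 [  1.04801568  -0.99581542 -10.20918925] [-0.15375383 -0.32499946 -0.09592238]
```

View pics/s14c.png

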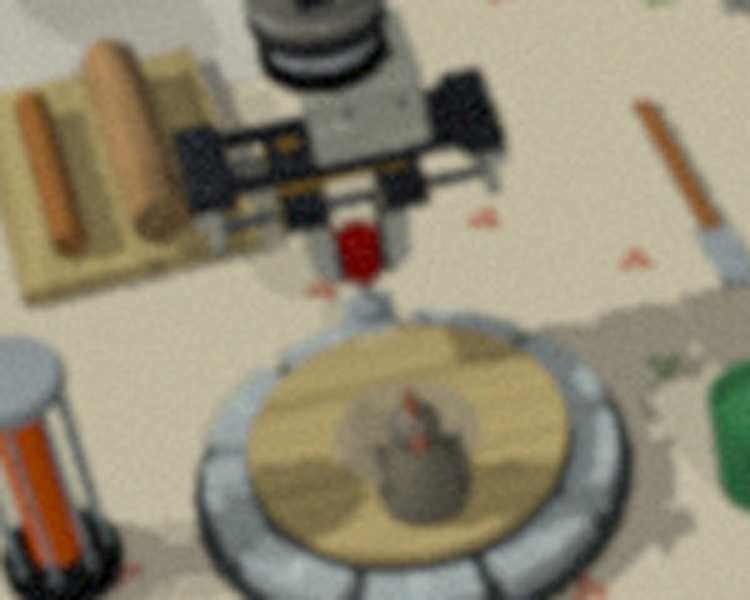

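Wheel turned 30° with the knob still held (crop 360,250). Continuing.

Call:
arm_command:
  targets:
    - {"x": -0.24, "y": 0.74, "z": 0, "roll": -0.07}
    - {"x": -0.49, "y": 1.88, "z": 0, "roll": -0.175}
    - {"x": -0.63, "y": 3.03, "z": 0, "roll": -0.279}
    - {"x": -0.65, "y": 4.2, "z": 0, "roll": -0.384}
    - {"x": -0.54, "y": 5.36, "z": 0, "roll": -0.489}
    - {"x": -0.31, "y": 6.5, "z": 0, "roll": -0.593}
    - {"x": 0.03, "y": 7.62, "z": 0, "roll": -0.698}
    - {"x": 0.03, "y": 7.62, "z": 0, "roll": -0.698}

```text
time: 28.08
tool_pos: [460.2, -210.6, 81.3]
tcp_rot: [-3.142, 0.0, -0.352]
contact_force: [0.4, -3.2, -9.1]
grip_width: 27.7
```

```bash
python3 - <<'E'
from h import *
o=bot.get_obs();p=o['tool_pos'];print(p,o['grip_width'],o['contact_force'],o['moment'])
c=snap('scene','s15')
crop(c,110,120,260,240,5,'s15c')
E
```

```text
[ 460.15113697 -210.57354671   81.28806631] 27.670181898901248 [ 0.42935514 -3.22985485 -9.13531593] [-0.40523625  0.0025512  -0.27540639]
```

View pics/s15c.png

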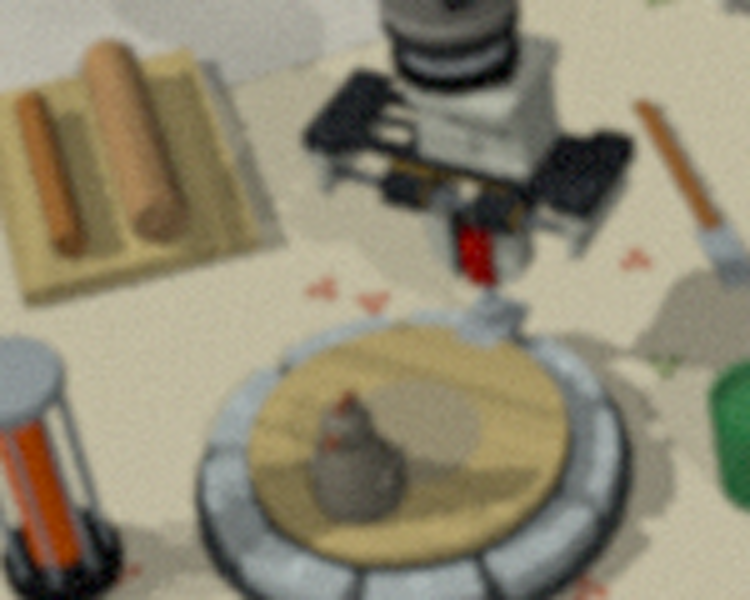

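Call:
arm_command:
  targets:
    - {"x": 0.29, "y": 0.72, "z": 0, "roll": -0.07}
    - {"x": 0.83, "y": 1.76, "z": 0, "roll": -0.175}
    - {"x": 1.47, "y": 2.73, "z": 0, "roll": -0.279}
    - {"x": 2.2, "y": 3.63, "z": 0, "roll": -0.384}
    - {"x": 3.03, "y": 4.45, "z": 0, "roll": -0.489}
    - {"x": 3.94, "y": 5.18, "z": 0, "roll": -0.593}
    - {"x": 4.92, "y": 5.81, "z": 0, "roll": -0.698}
    - {"x": 4.92, "y": 5.81, "z": 0, "roll": -0.698}

```text
time: 28.8
tool_pos: [509.5, -153.2, 81.0]
tcp_rot: [3.141, 0.001, -1.049]
contact_force: [-0.9, -2.7, -9.8]
grip_width: 27.7
```

Call:
arm_command:
  targets:
    - {"x": 0.34, "y": 0.19, "z": 0, "roll": -0.035}
    - {"x": 0.69, "y": 0.36, "z": 0, "roll": -0.07}
    - {"x": 1.04, "y": 0.52, "z": 0, "roll": -0.105}
    - {"x": 1.4, "y": 0.68, "z": 0, "roll": -0.14}
    - {"x": 1.76, "y": 0.81, "z": 0, "roll": -0.175}
    - {"x": 1.76, "y": 0.81, "z": 0, "roll": -0.175}
    - {"x": 1.76, "y": 0.81, "z": 0, "roll": -0.175}

```text
time: 29.38
tool_pos: [525.8, -145.8, 80.9]
tcp_rot: [3.141, 0.0, -1.22]
contact_force: [0.6, -0.1, -9.9]
grip_width: 27.1
```

```bash
python3 - <<'E'
from h import *
o=bot.get_obs();p=o['tool_pos'];print(p,o['grip_width'],o['contact_force'],o['moment'])
c=snap('scene','s16')
crop(c,110,120,260,240,5,'s16c')
c=snap('top','t16')
crop(c,300,160,460,280,5,'t16c')
E
```

```text
[ 525.80543505 -145.82898211   80.92777959] 27.12499472584822 [ 0.61859315 -0.05601989 -9.87103038] [ 0.09933497 -0.07283479 -0.01851221]
```

View pics/s16c.png

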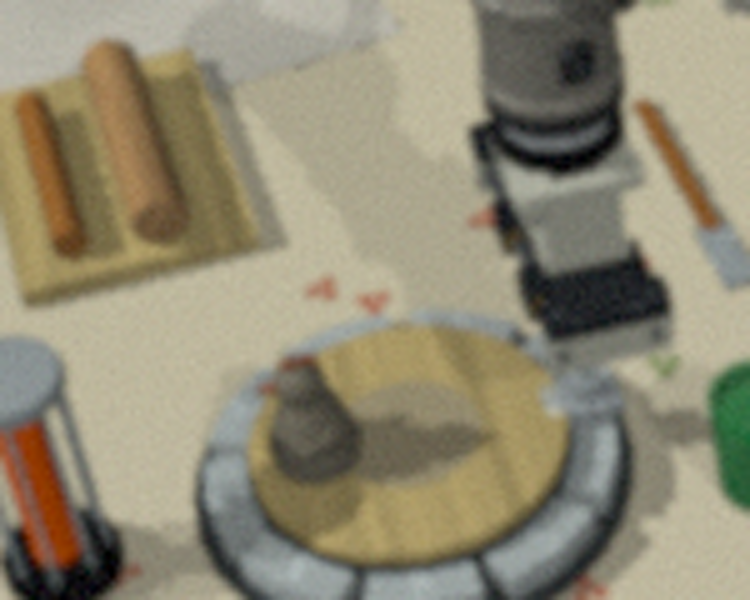

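View pics/t16c.png

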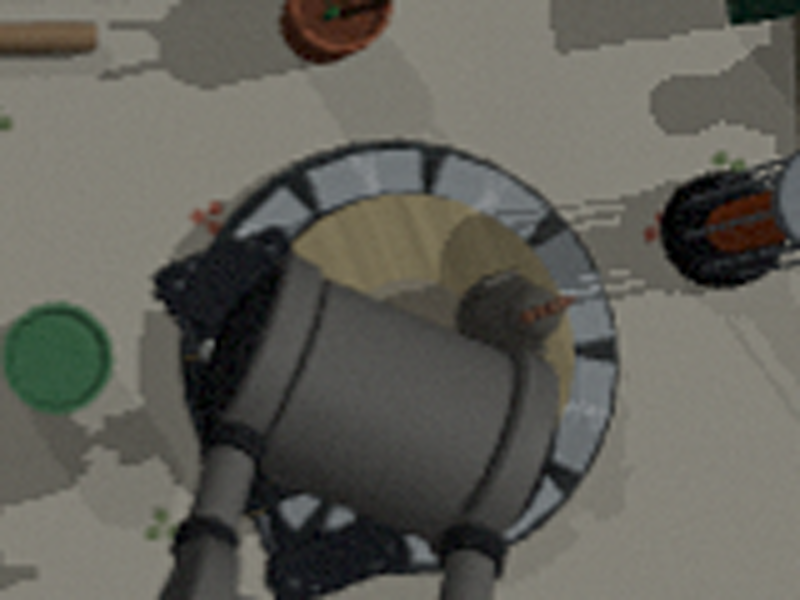

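Call:
arm_command:
  targets:
    - {"x": 0, "y": 0, "z": -0.3, "roll": 0}
    - {"x": 0, "y": 0, "z": -0.6, "roll": 0}
    - {"x": 0, "y": 0, "z": -0.8, "roll": 0}
    - {"x": 0, "y": 0, "z": -0.8, "roll": 0}
    - {"x": 0, "y": 0, "z": -0.8, "roll": 0}

```text
time: 29.9
tool_pos: [526.3, -145.5, 73.2]
tcp_rot: [3.141, -0.0, -1.224]
contact_force: [0.2, -3.9, -8.0]
grip_width: 27.6
```

Call:
arm_command:
  targets:
    - {"x": 0, "y": 0, "z": -0.2, "roll": 0}
    - {"x": 0, "y": 0, "z": -0.4, "roll": 0}
    - {"x": 0, "y": 0, "z": -0.6, "roll": 0}
    - {"x": 0, "y": 0, "z": -0.7, "roll": 0}
    - {"x": 0, "y": 0, "z": -0.7, "roll": 0}
    - {"x": 0, "y": 0, "z": -0.7, "roll": 0}

```text
time: 30.4
tool_pos: [526.3, -145.5, 66.1]
tcp_rot: [3.141, -0.0, -1.224]
contact_force: [-1.3, -5.4, -6.5]
grip_width: 27.1
```

Call:
arm_command:
  targets:
    - {"x": 0, "y": 0, "z": 0, "roll": 0}
    - {"x": 0, "y": 0, "z": 0, "roll": 0}
    - {"x": 0, "y": 0, "z": 0, "roll": 0}
    - {"x": 0, "y": 0, "z": 0, "roll": 0}
    - {"x": 0, "y": 0, "z": 0, "roll": 0}
    - {"x": 0, "y": 0, "z": 0, "roll": 0}
    - {"x": 0, "y": 0, "z": 3, "roll": 0}
    - {"x": 0, "y": 0, "z": 6, "roll": 0}
  fingers: 0.6

```text
time: 31.07
tool_pos: [525.2, -144.6, 125.5]
tcp_rot: [3.138, 0.003, -1.224]
contact_force: [1.1, -0.3, -0.6]
grip_width: 55.1
```

Call:
arm_command:
  targets:
    - {"x": 0, "y": 0, "z": 3, "roll": 0}
    - {"x": -5, "y": 5, "z": 6, "roll": 0.5}
    - {"x": -10, "y": 15, "z": 6, "roll": 1.04}
    - {"x": -10, "y": 20, "z": 6, "roll": 1.04}
    - {"x": -10, "y": 20, "z": 6, "roll": 1.04}
    - {"x": -10, "y": 20, "z": 6, "roll": 1.04}
    - {"x": -10, "y": 20, "z": 6, "roll": 1.04}
    - {"x": -10, "y": 20, "z": 6, "roll": 1.04}

```text
time: 31.73
tool_pos: [424.5, 58.4, 186.9]
tcp_rot: [-3.14, 0.0, -0.339]
contact_force: [-0.2, -0.2, 0.3]
grip_width: 55.2
```

```bash
python3 - <<'E'
from h import *
o=bot.get_obs();p=o['tool_pos'];print(p,o['tcp_rot'],o['joint_positions'],o['contact_force'])
c=snap('scene','s17')
crop(c,90,140,290,290,4,'s17c')
c=snap('top','t17')
crop(c,290,130,490,280,4,'t17c')
E
```

```text
[424.47123937  58.37046724 186.86543325] [-3.14042866e+00  2.92757990e-04 -3.39033636e-01] [-4.35175238e-02  2.07136025e-01  1.83353323e+00  1.34454248e-03
  1.10086484e+00  1.86570380e+00] [-0.21377485 -0.17108632  0.26539478]
```

View pics/s17c.png

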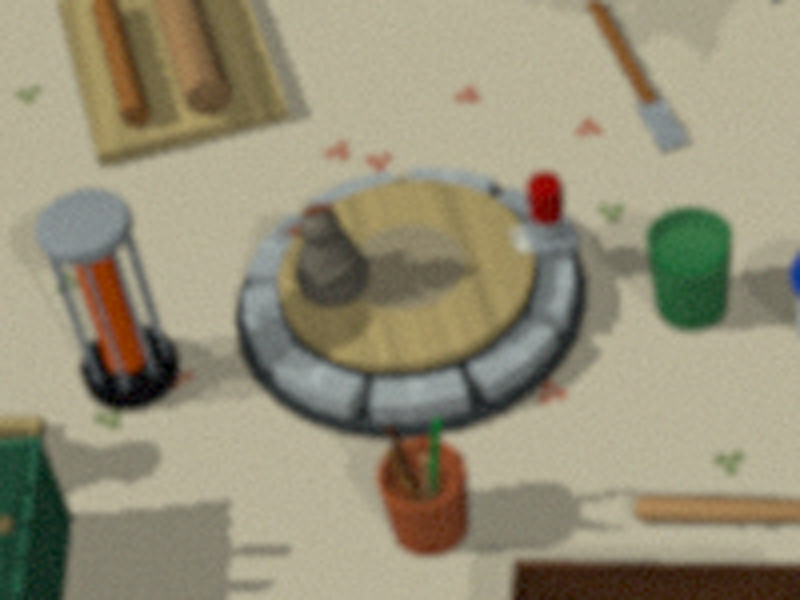

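View pics/t17c.png

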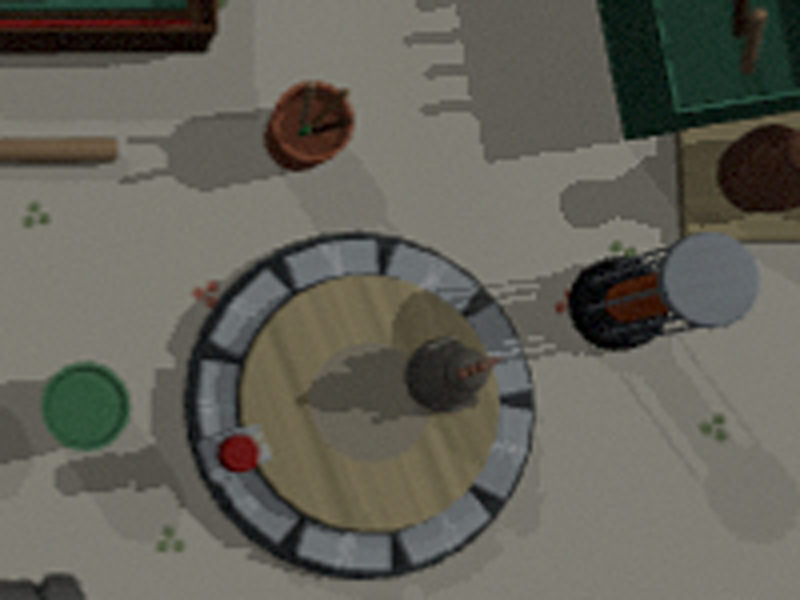

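```bash
python3 - <<'E'
from h import *
c=load('s17'); t=load('t17')
for P in ((525.8,-145,96),(525.8,-145,106),(525.8,-145,62)):
  u,v=proj(c,P); a,b=proj(t,P); print((u-90)*4,(v-140)*4,(a-290)*4,(b-130)*4)
c0=load('s12')
for P in ((492.2,-335,96),(492.2,-335,106)):
  u,v=proj(c0,P); print((u-90)*5,(v-110)*5)
crop(c,210,175,250,205,16,'k17'); crop(c0,150,165,190,195,16,'k12')
E
```

```text
539.7521611205193 181.40336564876452 239.01762516619965 451.2746815751635
538.742217918794 171.6690856318137 241.32499997842137 451.1277555793349
543.1225831956017 213.83694399213903 231.47762248711206 451.7548740494959
369.43491375915784 336.0073349360847
366.816745810424 323.8882081755199
```

View pics/k17.png

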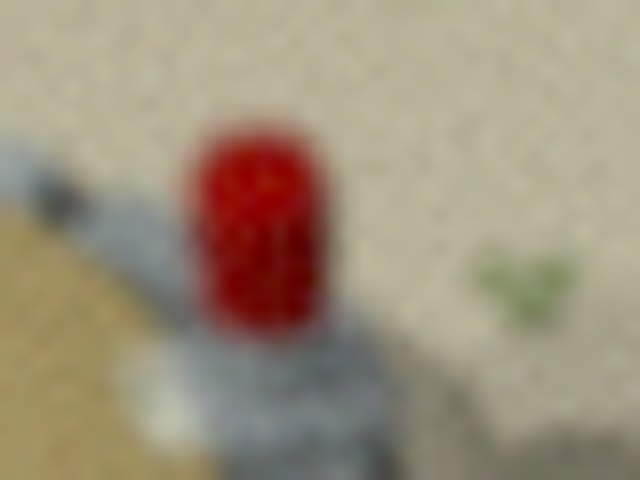

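View pics/k12.png

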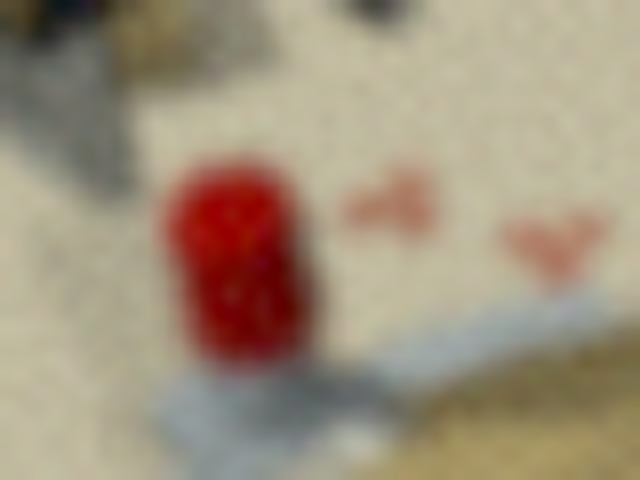

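```bash
python3 - <<'E'
from h import *
c=load('s17'); c0=load('s12')
def red(c,u0,v0,u1,v1):
  im=c['img'][v0:v1,u0:u1].astype(float); w=np.clip(im[...,2]-1.6*np.maximum(im[...,1],im[...,0]),0,None); w[w<25]=0
  ys,xs=np.mgrid[v0:v1,u0:u1]; return (w*xs).sum()/w.sum(),(w*ys).sum()/w.sum(),w.sum()
a=red(c,216,178,236,200); b=red(c0,157,170,172,192)
print(a,b)
for dz in (0,5,10): print(dz, np.array(proj(c,(525.8,-145,79+dz))))
print(np.array(proj(c0,(492.2,-335,79))))
E
```

```text
(np.float64(225.73990192465774), np.float64(188.85849939057226), np.float64(7055.8)) (np.float64(164.35879423795126), np.float64(180.73086727132613), np.float64(6747.599999999999))
0 [225.362373   189.43669257]
5 [225.23820356 188.24160457]
10 [225.11350694 187.04100552]
[164.76732995 181.27227765]
```

```bash
python3 - <<'E'
from h import *
t=load('t6'); crop(t,215,255,285,300,11,'f6')
s=load('s6'); crop(s,290,160,360,205,11,'f6s')
E
```

```text
(no output)
```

View pics/f6.png

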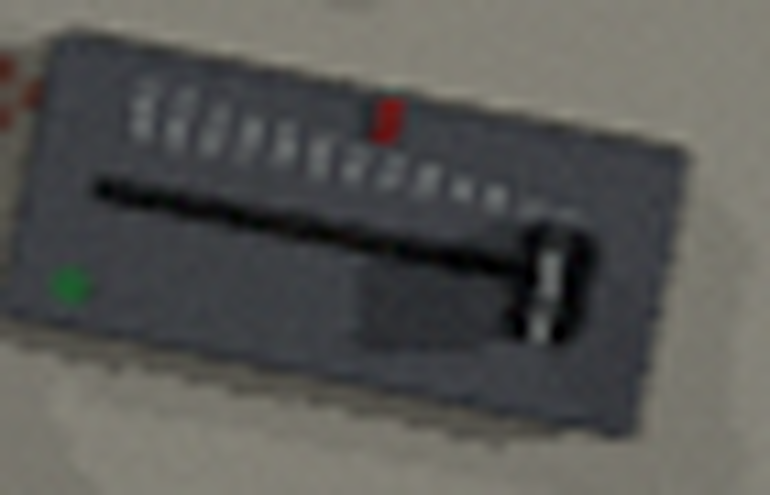

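View pics/f6s.png

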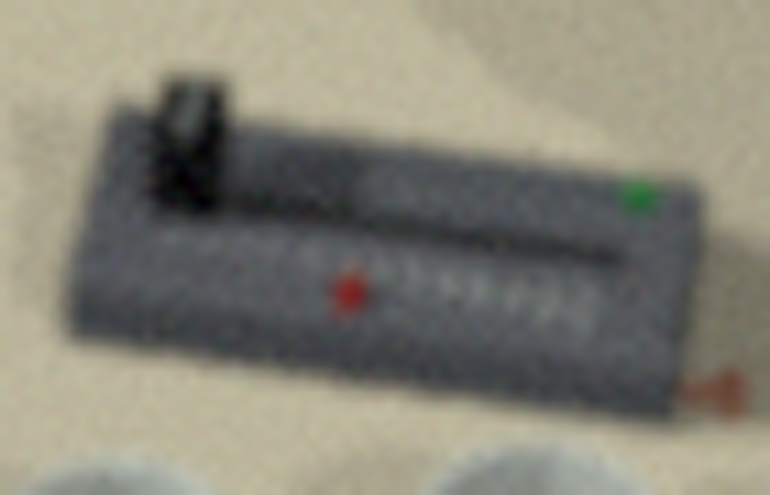

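```bash
python3 - <<'E'
from h import *
t=load('t6'); s=load('s6')
f=lambda c,u0,v0,x,y,z: pt(c,u0+(x+.5)/11-.5,v0+(y+.5)/11-.5,z)[:2]
d=np.array([.19,.982]); d/=np.hypot(*d); n=np.array([d[1],-d[0]])
L=f(t,215,255,547,292,67); M=f(t,215,255,387,121,34)
Ls=f(s,290,160,190,112,67); Ms=f(s,290,160,349,294,33)
print(L,M,(M-L)@d,(M-L)@n); print(Ls,Ms,(Ms-Ls)@d,(Ms-Ls)@n)
C=np.array([f(t,215,255,*p,30) for p in((68,33),(690,152),(640,432),(5,310))]); print(C,C.mean(0)); e=(C[0]+C[3]-C[1]-C[2]); print(e/np.hypot(*e))
c=C.mean(0); print('line y',(L-c)@d,'mark y',(M-c)@d,'TCPend',(np.array([417.4,101.9])-c)@d)
def red(c,u0,v0,u1,v1):
  im=c['img'][v0:v1,u0:u1].astype(float); w=np.clip(im[...,2]-1.4*np.maximum(im[...,1],im[...,0]),0,None); w[w<15]=0
  ys,xs=np.mgrid[v0:v1,u0:u1]; return (w*xs).sum()/w.sum(),(w*ys).sum()/w.sum(),w.sum()
r=red(t,240,258,260,275); print(r,pt(t,*r[:2],34)[:2]); M2=pt(t,*r[:2],34)[:2]; print((M2-L)@d,(M2-c)@d)
r=red(s,312,178,330,195); Ms=pt(s,*r[:2],33)[:2]; print(r,Ms,(Ms-Ls)@d,)
E
```

```text
[416.17732009 101.30382981] [459.70592622 147.08701129] 53.218238299319914 34.03907121467323
[419.72716393 103.60622567] [459.36612653 149.80075618] 52.883221802387304 30.142111021444634
[[483.99421693 235.54738   ]
 [450.68946019  64.19402756]
 [375.14347894  78.13373587]
 [408.75326881 252.05193896]] [429.64510622 157.4817706 ]
[0.19026252 0.98173325]
line y -57.71338327223249 mark y -4.4951449729125805 TCPend -56.89580827348802
(np.float64(249.7917926565875), np.float64(265.4462203023758), np.float64(463.0)) [460.00128192 146.89326672]
53.08412714726113 -4.6292561249713655
(np.float64(321.3684210526316), np.float64(186.1129824561404), np.float64(285.0)) [458.62816929 150.13494094] 53.071139526755815
```

Call:
arm_command:
  targets:
    - {"x": -0.7, "y": 4.3, "z": 0, "roll": 0.15}
    - {"x": -0.7, "y": 4.3, "z": 0, "roll": 0.15}
    - {"x": -0.7, "y": 4.3, "z": -3, "roll": 0.15}
    - {"x": -0.7, "y": 4.3, "z": -6, "roll": 0.15}
    - {"x": -0.7, "y": 4.3, "z": -8, "roll": 0.15}
    - {"x": -0.7, "y": 4.3, "z": -8, "roll": 0.15}
    - {"x": -0.7, "y": 4.3, "z": -8, "roll": 0.15}
    - {"x": -0.7, "y": 4.3, "z": -8, "roll": 0.15}

```text
time: 32.5
tool_pos: [420.4, 97.5, 107.2]
tcp_rot: [-3.141, -0.002, -0.202]
contact_force: [-1.0, 0.3, 0.2]
grip_width: 54.8
```

Call:
arm_command:
  targets:
    - {"x": -0.3, "y": 0.4, "z": -2, "roll": 0.01}
    - {"x": -0.3, "y": 0.4, "z": -4.5, "roll": 0.01}
    - {"x": -0.3, "y": 0.4, "z": -6.9, "roll": 0.01}
    - {"x": -0.3, "y": 0.4, "z": -6.9, "roll": 0.01}
    - {"x": -0.3, "y": 0.4, "z": -6.9, "roll": 0.01}
    - {"x": -0.3, "y": 0.4, "z": -6.9, "roll": 0.01}

```text
time: 33.0
tool_pos: [417.8, 101.8, 38.9]
tcp_rot: [-3.141, -0.003, -0.19]
contact_force: [-0.4, 0.3, -0.4]
grip_width: 54.9
```

Call:
arm_command:
  targets:
    - {"x": 0, "y": 0, "z": 0, "roll": 0}
    - {"x": 0, "y": 0, "z": 0, "roll": 0}
    - {"x": 0, "y": 0, "z": 0, "roll": 0}
    - {"x": 0, "y": 0, "z": 0, "roll": 0}
    - {"x": 0, "y": 0, "z": 0, "roll": 0}
    - {"x": 0, "y": 0, "z": 0, "roll": 0}
    - {"x": 0, "y": 0, "z": 0, "roll": 0}
    - {"x": 0, "y": 0, "z": 0, "roll": 0}
  fingers: 0

```text
time: 33.67
tool_pos: [416.5, 102.2, 37.4]
tcp_rot: [-3.141, -0.0, -0.19]
contact_force: [-0.7, 4.6, 3.4]
grip_width: 19.6
```

Call:
arm_command:
  targets:
    - {"x": 0.3, "y": 1.5, "z": 0, "roll": 0}
    - {"x": 0.6, "y": 3, "z": 0, "roll": 0}
    - {"x": 0.85, "y": 4.4, "z": 0, "roll": 0}
    - {"x": 1.0, "y": 5.2, "z": 0, "roll": 0}
    - {"x": 1.0, "y": 5.2, "z": 0, "roll": 0}
    - {"x": 1.0, "y": 5.2, "z": 0, "roll": 0}
    - {"x": 1.0, "y": 5.2, "z": 0, "roll": 0}

```text
time: 34.25
tool_pos: [426.6, 153.6, 37.4]
tcp_rot: [-3.141, -0.001, -0.189]
contact_force: [0.6, 0.7, 5.5]
grip_width: 20.2
```

```bash
python3 - <<'E'
from h import *
o=bot.get_obs();p=o['tool_pos'];print(p,o['tcp_rot'],o['grip_width'],o['contact_force'])
E
```

```text
[426.62456175 153.58975111  37.4239471 ] [-3.14133927e+00 -7.17756149e-04 -1.89285999e-01] 20.173922158683673 [0.6455761  0.72739414 5.52611401]
```

Within a millimetre of target. Release, rise, step aside and look.

Call:
arm_command:
  targets:
    - {"x": 0, "y": 0, "z": 0, "roll": 0}
    - {"x": 0, "y": 0, "z": 0, "roll": 0}
    - {"x": 0, "y": 0, "z": 0, "roll": 0}
    - {"x": 0, "y": 0, "z": 0, "roll": 0}
    - {"x": 0, "y": 0, "z": 0, "roll": 0}
    - {"x": 0, "y": 0, "z": 3, "roll": 0}
    - {"x": 0, "y": 0, "z": 7, "roll": 0}
    - {"x": 0, "y": 0, "z": 11, "roll": 0}
  fingers: 0.5

```text
time: 34.92
tool_pos: [425.3, 153.5, 147.8]
tcp_rot: [3.14, 0.003, -0.189]
contact_force: [1.7, 0.2, -0.1]
grip_width: 45.9
```

Call:
arm_command:
  targets:
    - {"x": 0, "y": 0, "z": 4, "roll": 0}
    - {"x": 0, "y": -17, "z": 6, "roll": 0}
    - {"x": 0, "y": -17, "z": 6, "roll": 0}
    - {"x": 0, "y": -17, "z": 6, "roll": 0}
    - {"x": 0, "y": -17, "z": 6, "roll": 0}
    - {"x": 0, "y": -17, "z": 6, "roll": 0}
    - {"x": 0, "y": -17, "z": 6, "roll": 0}
    - {"x": 0, "y": -17, "z": 6, "roll": 0}

```text
time: 35.58
tool_pos: [426.1, -16.1, 207.0]
tcp_rot: [-3.141, 0.001, -0.191]
contact_force: [-0.2, -0.3, -0.5]
grip_width: 46.0
```

```bash
python3 - <<'E'
from h import *
print(bot.get_obs()['tool_pos'])
t=snap('top','t20'); crop(t,215,255,285,300,11,'f20'); crop(t,100,150,300,300,4,'t20c')
s=snap('scene','s20'); crop(s,290,160,360,205,11,'f20s')
cv2.imwrite('pics/s20b.png',cv2.resize(s['img'],(800,600),interpolation=cv2.INTER_CUBIC))
E
```

```text
[426.08647157 -16.07385295 207.01637651]
```

View pics/f20.png

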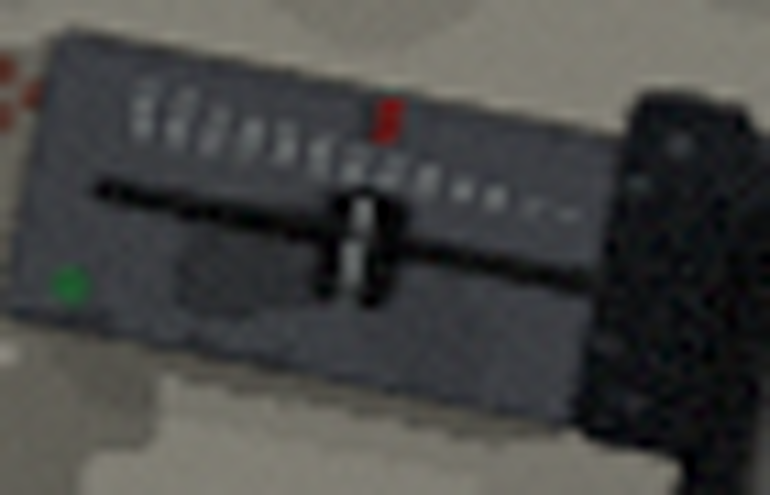

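View pics/f20s.png

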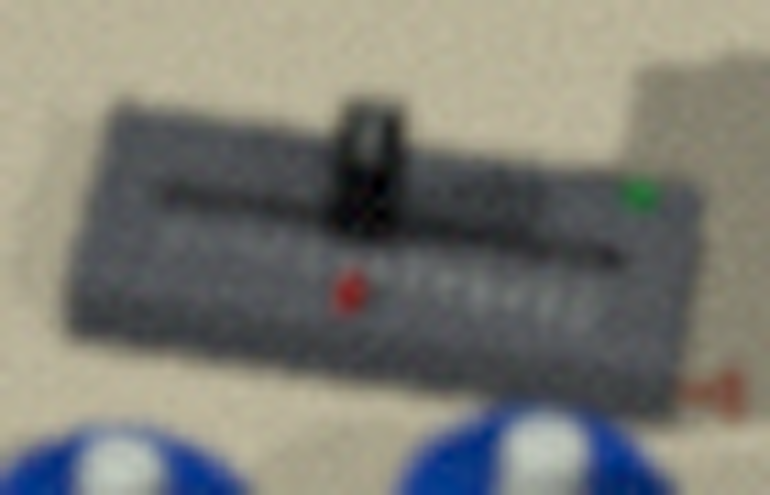

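View pics/t20c.png

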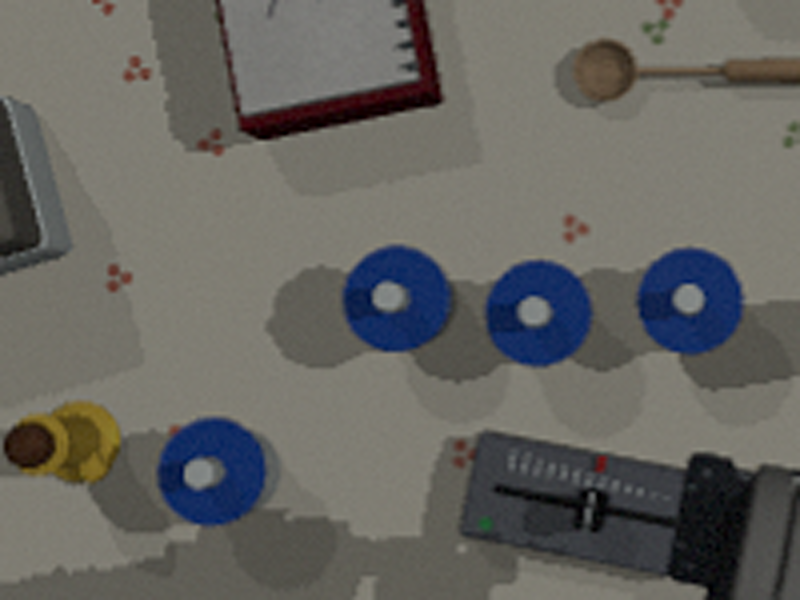

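View pics/s20b.png

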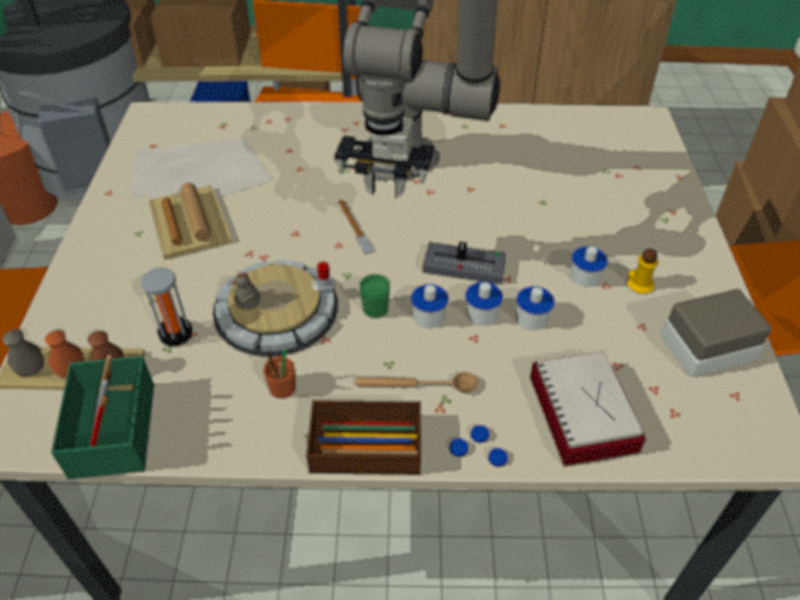

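```bash
python3 - <<'E'
from h import *
t=load('t20'); s=load('s20')
f=lambda c,u0,v0,x,y,z: pt(c,u0+(x+.5)/11-.5,v0+(y+.5)/11-.5,z)[:2]
d=np.array([.19,.982]); d/=np.hypot(*d)
L=f(t,215,255,358,248,67); M=f(t,215,255,387,121,34); print(L,(M-L)@d)
L0=f(t,215,255,547,292,67);print('moved',(L-L0)@d)
Ls=f(s,290,160,371,134,67); Ms=f(s,290,160,349,293,33); print((Ms-Ls)@d,(Ls-f(s,290,160,190,112,67))@d)
a=load('t6')['img'][262:290,225:280].astype(int); b=t['img'][262:290,225:280].astype(int)
def line(c,u0,u1,v0,v1):
  g=c['img'].astype(float).mean(2)[v0:v1,u0:u1]; print(g.round().astype(int))
line(t,242,254,272,284)
E
```

```text
[427.9229699  151.49238112] 1.7123255437368032
moved 51.505912755583104
0.2927038251399409 52.52843151088777
[[62 57 45 35 32 26 20 40 54 59 73 86]
 [53 52 39  8  0 74 80  0 15 29 54 69]
 [28 33 26 14 15 81 90  0  5 10 42 63]
 [16 14 17 18 25 72 69 10  9 13 48 63]
 [10  4  8  9 29 51 44 15  4 19 36 47]
 [47 33  9  9 80 86 34 14  6  8 11 20]
 [52 42 15 12 85 90 15  8  0 15 18 17]
 [45 31 10 11 82 88 11 21 17 40 53 55]
 [41 26 18 29 72 69 13  9 18 46 61 62]
 [48 27  5 27 53 38 18 10 27 50 54 55]
 [44 45 36 51 62 39  1 18 43 58 59 56]
 [61 63 62 65 64 56 53 52 55 57 56 57]]
```

```bash
python3 - <<'E'
from h import *
d=np.array([.19,.982]); d/=np.hypot(*d)
def cen(c,u0,u1,v0,v1):
  g=c['img'].astype(float).mean(2)[v0:v1,u0:u1]; us=[]
  for r in g:
    w=np.clip(r-35,0,None); us.append((w*np.arange(u0,u1)).sum()/w.sum())
  return np.mean(us),(v0+v1-1)/2,np.round(us,2)
a=cen(load('t20'),245,250,273,282); print(a)
g=load('t6')['img'].astype(float).mean(2)[274:290,258:272]; print(g.round().astype(int))
t=load('t20'); L=pt(t,a[0],a[1],67)[:2]
for z in (30,35): 
  M=pt(t,249.79,265.45,z)[:2]; print(L,(M-L)@d)
E
```

```text
(np.float64(246.90410456587884), 277.0, array([247.54, 247.54, 247.48, 247.37, 246.53, 246.52, 246.53, 246.47,
       246.15]))
[[63 70 71 63 79 81 72 74 85 76 65 65 67 65]
 [63 56 50 51 50 38 29 49 56 61 65 63 64 66]
 [51 51 49 45 26  7 23 40 35 19 35 55 64 65]
 [34 43 43 43 25 10 36 42 34 12 18 44 65 66]
 [ 6 11 21 21 24 14 79 91 30  6 11 40 63 64]
 [13  0  2  5  7 12 86 93 18 11 19 47 63 68]
 [48 42 32 21 10  4 83 89  9  8 29 52 59 62]
 [47 48 43 27 12 31 84 85 10 11 38 64 60 56]
 [53 49 48 30 10 33 56 51  6 14 41 61 58 58]
 [51 51 37 10 17 57 68 38 14 12 43 61 60 59]
 [47 48 34 17  3 80 89 17  9 25 47 58 57 58]
 [48 44 39 25 14 81 89  1 15 39 59 61 60 55]
 [53 63 65 62 57 65 57 38 44 57 59 60 55 57]
 [59 64 66 64 66 66 62 55 57 63 57 59 58 57]
 [65 64 64 65 64 66 62 58 59 58 58 60 59 61]
 [68 62 65 66 62 66 61 65 58 60 56 58 59 55]]
[428.18770653 152.03933484] 1.3380106941822325
[428.18770653 152.03933484] 0.9080821392619007
```

```bash
python3 - <<'E'
from h import *
print(bot.close_job())
E
```

```text
the job is handed in; nothing more can be done
None
```

I did the whole job in the order asked and handed it in at about 36 s on the robot's clock. I turned the dimmer down to its off stop, then put lids on all four tubs. Next I lifted the plunger, turned the wheel 120° clockwise, let the plunger drop in the notch by the lamp, and slid the dimmer up to the red mark.

My last checks before handing in:
- **Lids:** all four look level and centred in both cameras. Each stopped within 1 mm of the expected seated height.
- **Plunger:** its knob sits within about 0.2 mm of its height when home, judged from the scene camera.
- **Bird:** it stands at the lamp, and I saw nothing touch it.
- **Dimmer grip:** the cameras disagree slightly. The top one puts it about 1 mm short of the red mark and the scene one about 0.3 mm short. I left it there.
- **Figure and spoon:** both look unmoved in the last pictures.
- **Disturbances:** I noticed no knocked lid and no slackening of the grip.

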